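# Hang freshly pressed hinge leaves on their plate

## Task

Slide the clear hood of the forming die fully open and lift out every hinge leaf lying in it. Lay each leaf flat on the grey hinge plate with its eye over a free barrel of the plate and its tail lying straight back over the bed, and drop a pin from the wooden rack down through the two knuckles until its collar seats on the eye. Slide the hood fully shut again when the leaves are hung; a spare pin stays in the rack, and the bottle, tin and carton are left alone.

Things in the scene. Friction and masses are not known exactly. Their poses are not given: they have to be found in the camera images.
- die: open forming die, a dark steel block 180 x 250 mm (x from -95 to +85 mm, y), 24 mm high, fixed. Origin: on its underside, on the table. Three cavities 150 x 46 mm along its x (from -80 to +70 mm), side by side at y = -75, 0, +75 mm, floor 12 mm above the table, 12 mm deep. Two aluminium runners 16 mm high along x at y = +-136 mm carry the hood
- hood (a joint): clear hood (170 x 280 mm, top 88 mm above the table, open at its front and back ends) that slides along the die's +x: 0 = shut over the die, 0.17 m = fully open, the die uncovered. Stays where it is left; friction about 2 N. It may start up to 12 mm open
- hood_handle (a point): middle of the hood's handle, a level round steel bar 12 mm thick and 100 mm long along the die's y, 132 mm above the table, 44 mm clear above the hood's top, with posts at both ends; moves with the hood (its x axis is the die's x axis, the opening direction)
- plate: fixed grey hinge plate: flat bed 110 x 290 mm (x from -85 to +25 mm, y), top 60 mm above the table, with three upright steel barrels along its +x edge, tops level with the bed, level filler plates between them, and a 6 mm curb 8 mm higher than the bed along each y end. Origin: on the table under x = y = 0 of the bed; the bed (where the tails lie) is on the -x side of the barrels
- rack: fixed wooden pin rack 180 x 50 mm (x, y), 60 mm high, with three upright through holes of 18 mm at x = -60, 0, +60 mm that hold the pins. Origin: centre of its underside
- barrel1 (a point): centre of the top of barrel 1 of the hinge plate (fixed knuckle 40 mm outside, hole 17 mm through, 48 mm long), 60 mm above the table; the barrels stand 80 mm apart along the plate's y
- barrel2 (a point): centre of the top of barrel 2 of the hinge plate (fixed knuckle 40 mm outside, hole 17 mm through, 48 mm long), 60 mm above the table; the barrels stand 80 mm apart along the plate's y
- barrel3 (a point): centre of the top of barrel 3 of the hinge plate (fixed knuckle 40 mm outside, hole 17 mm through, 48 mm long), 60 mm above the table; the barrels stand 80 mm apart along the plate's y
- leaf1: loose aluminium hinge leaf, 140 mm long, 220 g (varies), or absent: flat bar 10 mm thick, 36 mm wide (x from -75 to +25 mm); on it an upright flange to lift it by, 10 mm thick (across y), x from -35 to +15 mm, top 55 mm above the leaf's underside; at the +x end a round eye. Origin: on the underside, 45 mm from the eye's axis, where the leaf balances (lift it there). Starts upright in a die cavity, its axes those of the die
- leaf1_eye (a point): centre of the underside of that leaf's eye (loose knuckle 40 mm outside, hole 17 mm, 20 mm high); when hung it lies on a barrel top
- pin1: loose steel hinge pin, 130 g: shank 14 mm thick and 55 mm long, its last 12 mm tapering to a 6 mm nose, collar 28 mm wide and 4 mm thick, and above it a round grip 24 mm wide and 36 mm high. Origin: on the axis at the underside of the collar; z up the axis. Starts upright in the rack, collar on the rack's top; in place, its origin is 20 mm above the barrel's top
- leaf2: loose aluminium hinge leaf, 140 mm long, 220 g (varies), or absent: flat bar 10 mm thick, 36 mm wide (x from -75 to +25 mm); on it an upright flange to lift it by, 10 mm thick (across y), x from -35 to +15 mm, top 55 mm above the leaf's underside; at the +x end a round eye. Origin: on the underside, 45 mm from the eye's axis, where the leaf balances (lift it there). Starts upright in a die cavity, its axes those of the die
- leaf2_eye (a point): centre of the underside of that leaf's eye (loose knuckle 40 mm outside, hole 17 mm, 20 mm high); when hung it lies on a barrel top
- pin2: loose steel hinge pin, 130 g: shank 14 mm thick and 55 mm long, its last 12 mm tapering to a 6 mm nose, collar 28 mm wide and 4 mm thick, and above it a round grip 24 mm wide and 36 mm high. Origin: on the axis at the underside of the collar; z up the axis. Starts upright in the rack, collar on the rack's top; in place, its origin is 20 mm above the barrel's top
- leaf3: loose aluminium hinge leaf, 140 mm long, 220 g (varies), or absent: flat bar 10 mm thick, 36 mm wide (x from -75 to +25 mm); on it an upright flange to lift it by, 10 mm thick (across y), x from -35 to +15 mm, top 55 mm above the leaf's underside; at the +x end a round eye. Origin: on the underside, 45 mm from the eye's axis, where the leaf balances (lift it there). Starts upright in a die cavity, its axes those of the die
- leaf3_eye (a point): centre of the underside of that leaf's eye (loose knuckle 40 mm outside, hole 17 mm, 20 mm high); when hung it lies on a barrel top
- pin3: loose steel hinge pin, 130 g: shank 14 mm thick and 55 mm long, its last 12 mm tapering to a 6 mm nose, collar 28 mm wide and 4 mm thick, and above it a round grip 24 mm wide and 36 mm high. Origin: on the axis at the underside of the collar; z up the axis. Starts upright in the rack, collar on the rack's top; in place, its origin is 20 mm above the barrel's top
- oil: bystander: closed black oil bottle, 64 mm across, 190 mm high; origin at its foot
- tin: bystander: closed steel tin, 72 mm across, 90 mm high; origin at its foot
- carton: bystander: small open cardboard carton 80 x 110 x 55 mm; origin centre of its underside

How it is judged:
By the outcome, as a careful person would: the job done as asked, in the order asked, and still so for the second after the job is handed in, with the robot touching nothing.
Of leaf1, leaf2, leaf3 only 2 to 3 are there at a start; the rules pass over those that are not, and their reading is None.
At some moment in a run one of leaf1, leaf2, leaf3 may be knocked a few centimetres aside while the robot is not near it.
It also fails if it takes over 210 s, if anything falls off the work surface, if the arm or the gripper's body presses on something with over 40 N, if the wrist force passes 120 N, or if a joint passes its speed limit or range.

## Robot

A 6-joint arm with a two-finger parallel gripper is mounted at the origin on the work surface. World frame = base frame: x ahead of the robot, y to its left, z up, the work surface at z = 0. Lengths are in mm, angles in rad, forces in N, time in s.
With the tool pointing down it reaches from about 275 to 1000 mm from the base axis. Payload 8.4 kg.
Tool frame: the origin (TCP) lies on the centre line of the jaws, within the pads' length; the fingertips stand r.tip_reach ahead of it and the grasp point (between the pads) lies 3 mm ahead of it (r.tip_reach is the distance from the TCP to the fingertips, in mm); z points along the fingers, y is the direction in which the jaws open and shut (so a half turn about z gives the same grasp; the last joint's range is limited). The gripper opens to 85 mm and grips with 20 to 120 N. Pads are 22 mm wide; open, the fingers measure 114 mm over their backs; the gripper's body (76 mm by 85 mm) begins 54 mm behind the grasp point. The pads swing forward as they close: fully open they stand 13 mm farther back than shut.
Start: joints at [-1.109, 0.353, 1.633, -0, 1.155, -0.002], TCP at [279.593, -558.978, 253.281] pointing down, gripper open.
Joint ranges: [-2.63, 2.63], [-0.92, 2.1], [0.06, 2.66], [-1.3, 4.44], [0, 2.69], [-3.02, 3.02]. Speed limits (rad/s): [2.22, 2.22, 2.79, 3.14, 3.14, 3.14].

## Interface

Orientations are given as [roll, pitch, yaw] about the fixed x, y, z axes, in that order (R = Rz(yaw) Ry(pitch) Rx(roll)).
In Python, from rig import sense, optics, r, nets gives the robot as it stands. The module is installed in compiled form; this text tells all that it offers.
- The arm moves only by the tool carry_out, never from a script. Its argument "increments" is a list that holds one entry, the list of rows, each a list of 6 numbers: the shift along the tool's x, y, z normalised to -1 to 1, where 1 is 40 cm, then the turn, a rotation vector about the tool's x, y, z normalised to -1 to 1, where 1 is 60 degrees. A call has 1 to 5 rows; each row is the pose to reach, as a shift and turn from the pose commanded when the call began, along the tool's axes at that moment; what a row does not reach only later rows make up. A row lasts 1/12 s, in which the tool goes at most 41.7 mm and 7.16 degrees, less where a joint would pass 70% of its speed; a pose out of reach is approached as far as the arm can. A call with a number of a shift or a turn outside -1 to 1 is refused whole. A call with a gripper value outside its range is refused whole. "hand" is the closure, from 0 (fully open) to 1 (shut), set as the call begins (left out, the last holds). The fingers move at their own pace and stop on an object; "squeeze" is the grip in N (left out, the last holds). Time passes only in rows, so rows that repeat a pose let the fingers close. It gives the time, the measured TCP pose, the force and the opening at its end, in the units of the state.
- sense(): the state, without advancing time (a new reading comes with each control period).
- optics.grab_frame(name): name is "scene" or "top"; returns a dict with "img" (480x640x3 uint8, red, green, blue), "range_z" (480x640 float32, mm along the optical axis (not along the pixel's ray), 0 where there is no reading), "fov_y" (degrees; the focal length in pixels is half the picture's height over the tangent of half this angle, whatever the lens; pixels are square), "cx", "cy" (the principal point, pixels), "R" (3x3) and "t" (3): a world point X has camera coordinates R X + t. Camera axes: x right, y down, z forward; pixel columns grow to the right and rows downward; lengths in mm; the calibration is good to about 2 mm. A picture is of the moment at which its call begins.
- r.sign_off(): hands the job in, once; it reports no verdict.
Trained networks look in the newest picture that a camera, given by its name, has taken for a name from the list of things; names that differ only in an ending like _2 or _b are one class to them, and where a whole thing is asked for, a point or a joint stands for the part that bears it (a point fixed in the world has none). Each returns a list of dicts, best first, with "confidence" (0 to 1); they miss things now and then, are a little off and sometimes report something else, mostly with a low value. They report only what shows in the picture. A call takes as long as a camera call.
- nets.trace(target, camera): "mask" (480x640 bool, what is visible of it).
- nets.tip_of(target, camera): "point" ([x, y, z] in mm, in world coordinates, good to about 4 mm: a listed point, or the origin of a listed thing).
The state is a dict: "clock": time; "qpos": joint angles; "qvel": joint speeds; "joint_efforts": joint torques, N m; "eef_pos": TCP position; "tcp_rot": TCP orientation; "contact_force": force on the tool from outside, world axes, zero at the start; "wrist_torque": the same for the moment, N m; "opening": opening from 0.0 (shut) to 1.0 (fully open).
Only numpy, scipy, OpenCV 4.12 (cv2) and the standard library are available. Lean on these libraries where they do the work, as an engineer would, in place of code of your own. Each camera call takes 0.05 s, during which the arm holds its last target.

## Working session

There is one attempt and no reset: what is moved stays moved. The work goes in short steps, Python scripts to look and compute and a tool call to move; the robot and the scene stay as the last step left them, time stands still between calls to the robot, and variables do not carry over. Pictures are saved under pics/ and viewed, and the job is handed in when it is done.

Besides the shell and the picture viewer there is one more tool, called after ">>>" as name([rows], argument=value, ...), one row to a line, values as JSON. carry_out: Moves the arm, as the interface text tells. Its arguments: {"type":"object","properties":{"increments":{"type":"array","items":{"type":"array","items":{"type":"array","items":{"type":"number","minimum":-1,"maximum":1}}}},"hand":{"type":"number"},"squeeze":{"type":"number"}},"required":["increments"]}

```bash
ls; mkdir -p pics; python3 - <<'E'
from rig import sense, optics, r, nets
import cv2
s=sense(); print(s, r.tip_reach)
for n in("scene","top"):
    f=optics.grab_frame(n); cv2.imwrite(f"pics/{n}0.png",f["img"][:,:,::-1]); print(n,f["fov_y"],f["cx"],f["cy"],f["R"],f["t"])
    for k in["die","hood_handle","plate","rack","barrel1","barrel2","barrel3","leaf1","leaf1_eye","leaf2","leaf3","pin1","oil","tin","carton"]:
        print(k,[([round(float(v)) for v in d["point"]],round(d["confidence"],2)) for d in nets.tip_of(k,n)][:5])
print(sense()["clock"])
E
```

```text
pics
{'clock': 0.0, 'qpos': array([-1.10939572e+00,  3.53650454e-01,  1.63415870e+00,  1.03037073e-05,
        1.15519722e+00, -2.41748220e-03]), 'qvel': array([-9.46507133e-05, -5.55754996e-04,  7.50366887e-04,  3.71404410e-04,
        5.96762563e-04,  1.28711261e-03]), 'joint_efforts': array([-3.68285109e-04, -6.05257559e+01, -3.42063260e+01, -6.59568127e-05,
        9.59810510e-03,  7.72760177e-05]), 'eef_pos': array([ 279.39241193, -558.5619339 ,  252.54970904]), 'tcp_rot': array([-3.14017896e+00, -1.28383269e-05,  4.63813913e-01]), 'contact_force': array([-0.71032146, -0.0713401 , -0.17946476]), 'wrist_torque': array([ 0.01402284, -0.023795  , -0.03691122]), 'opening': 1.000077957523996} 22.0
scene 55.87217310071082 321.0809325404593 244.49260208949298 [[-0.38146474  0.92434276 -0.00866679]
 [ 0.6684604   0.2693652  -0.69325543]
 [-0.6384711  -0.27024591 -0.72063985]] [ 226.80735297 -309.30832541 1318.15164459]
die [([517, 287, 3], 0.57), ([516, -348, 58], 0.51)]
hood_handle [([470, 292, 132], 0.96)]
plate [([462, -272, 1], 0.86), ([511, -264, 58], 0.28)]
rack [([558, 0, -1], 0.
[... 1010 characters left out ...]
le [([474, 287, 132], 0.81)]
plate [([462, -270, 2], 0.73)]
rack [([471, 291, 132], 0.66), ([557, 1, -1], 0.61), ([558, 1, 56], 0.17)]
barrel1 [([507, -272, 61], 0.94), ([519, -352, 59], 0.8), ([497, -186, 62], 0.63)]
barrel2 [([507, -272, 61], 0.94), ([519, -352, 59], 0.8), ([497, -186, 62], 0.63)]
barrel3 [([507, -272, 61], 0.94), ([519, -352, 59], 0.8), ([497, -186, 62], 0.63)]
leaf1 [([461, -272, 1], 0.22)]
leaf1_eye [([559, -1, 57], 0.29)]
leaf2 [([461, -272, 1], 0.22)]
leaf3 [([461, -272, 1], 0.22)]
pin1 [([617, 6, 58], 0.71), ([501, -4, 59], 0.66), ([559, -1, 61], 0.43)]
oil []
tin [([768, -39, 3], 0.67), ([559, 0, 57], 0.63), ([505, -268, 60], 0.49)]
carton [([403, -3, 0], 0.91)]
1.6
```

View pics/scene0.png

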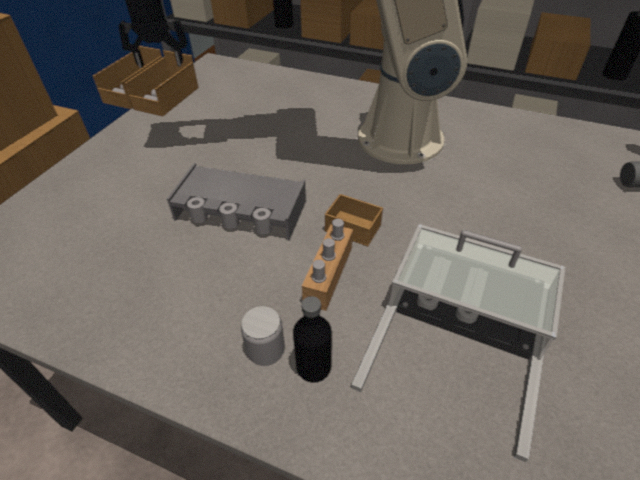

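View pics/top0.png

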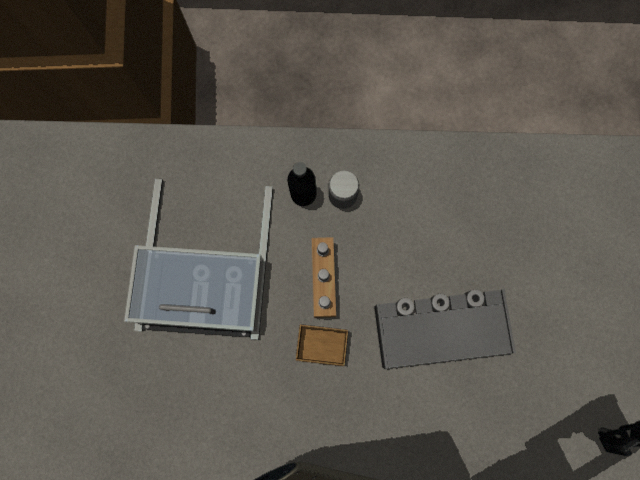

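```bash
cat > h.py <<'E'
from rig import sense, optics, r, nets
import numpy as np, cv2
from scipy.spatial.transform import Rotation as Ro
np.set_printoptions(precision=2,suppress=True)
def grab(n): return optics.grab_frame(n)
def foc(f): return 240/np.tan(np.radians(f["fov_y"]/2))
def toz(f,u,v,z):
    d=f["R"].T@np.array([(u-f["cx"])/foc(f),(v-f["cy"])/foc(f),1.]); o=-f["R"].T@f["t"]
    return o+d*(z-o[2])/d[2]
def proj(f,X):
    c=f["R"]@np.asarray(X,float)+f["t"]; return np.array([f["cx"]+foc(f)*c[0]/c[2],f["cy"]+foc(f)*c[1]/c[2]])
def cloud(f):
    v,u=np.mgrid[:480,:640]; z=f["range_z"]; F=foc(f)
    P=np.stack([(u-f["cx"])/F*z,(v-f["cy"])/F*z,z],-1); return (P-f["t"])@f["R"]
def crop(f,u,v,w,name,k=6):
    u,v=int(u),int(v);w2=int(w*.75)
    c=f["img"][max(0,v-w2):v+w2,max(0,u-w):u+w,::-1]; cv2.imwrite(name,cv2.resize(c,None,fx=k,fy=k,interpolation=cv2.INTER_CUBIC))
def pl(x,y,z,yaw,s=None):
    s=s or sense(); R=Ro.from_euler("xyz",s["tcp_rot"]); T=Ro.from_euler("xyz",[np.pi,0,yaw])
    d=R.inv().apply(np.array([x,y,z])-s["eef_pos"])/400; w=(R.inv()*T).as_rotvec()/np.radians(60)
    print("row",np.round(np.r_[d,w],4).tolist(),"rows",round(max(np.linalg.norm(d)*400/41.7,np.linalg.norm(w)*60/7.16),1))
def st():
    s=sense(); print(s["clock"],s["eef_pos"],s["tcp_rot"],s["contact_force"],round(s["opening"],3))
E
python3 - <<'E'
from h import *
f=grab("top"); C=cloud(f); P=C.reshape(-1,3)
col=f["img"].reshape(-1,3).astype(int)
# handle points
m=(P[:,2]>120)&(P[:,2]<150)&(P[:,1]>150)&(abs(P[:,0]-480)<120)
h=P[m];print("handle",m.sum(),h.mean(0),h.min(0),h.max(0))
c=h[:,:2]-h[:,:2].mean(0);_,_,vt=np.linalg.svd(c,full_matrices=False);print("dir",vt[0],np.degrees(np.arctan2(vt[0][0],-vt[0][1])), "ends",(c@vt[0]).min(),(c@vt[0]).max())
# plate
m=(abs(P[:,2]-60)<4)&(P[:,1]<-100)&(P[:,0]>350)&(P[:,0]<600)
b=P[m][:,:2].astype(np.float32);print("plate",cv2.minAreaRect(b),P[m][:,2].mean())
m=(abs(P[:,2]-60)<4)&(abs(P[:,1])<60)&(P[:,0]>440)&(P[:,0]<680)
b=P[m][:,:2].astype(np.float32);print("rack",cv2.minAreaRect(b),P[m][:,2].mean())
m=(P[:,2]>85)&(P[:,2]<110)&(abs(P[:,1])<60)&(P[:,0]>440)&(P[:,0]<680)
q=P[m]
from scipy.cluster.vq import kmeans2
k,l=kmeans2(q,np.array([[500,0,100],[560,0,100],[617,0,100]],float),minit="matrix")
print("pins",k,np.bincount(l))
crop(f,440,330,80,"pics/pl.png",5); crop(f,195,285,80,"pics/die.png",5)
E
```

```text
handle 303 [474.45 288.01 135.98] [467.29 233.81 123.78] [482.24 345.31 143.31]
dir [-0.04 -1.  ] -2.576828928861399 ends -57.46635821714996 54.333282341478025
plate ((455.6949768066406, -274.8657531738281), (149.93324279785156, 292.2802734375), 8.359026908874512) 59.50694437350621
rack ((546.4810791015625, 3.2781944274902344), (212.39682006835938, 92.14639282226562), 0.245804101228714) 59.64008154739964
pins [[501.    -4.17  98.9 ]
 [560.66  -0.34  98.38]
 [620.4    3.24  98.43]] [95 97 96]
```

```bash
python3 - <<'E'
import cv2
E
true
```

```text
(no output)
```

View pics/pl.png

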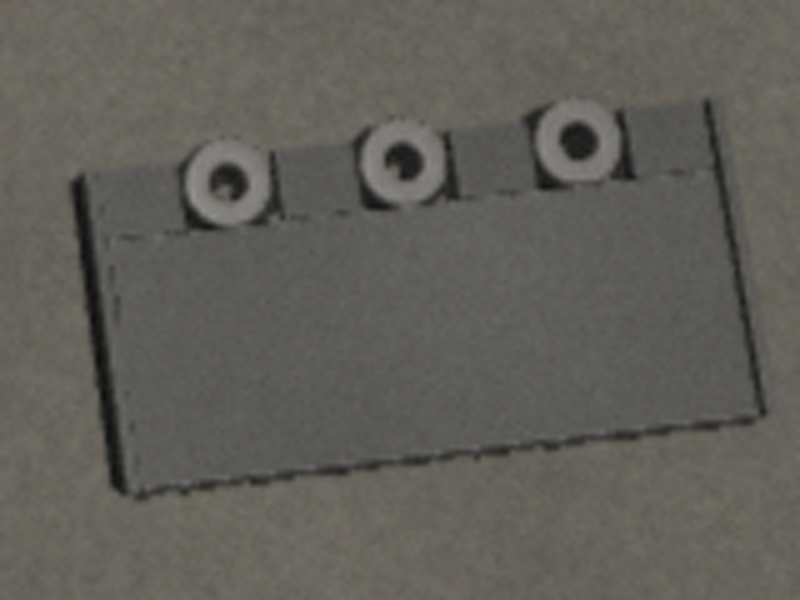

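View pics/die.png

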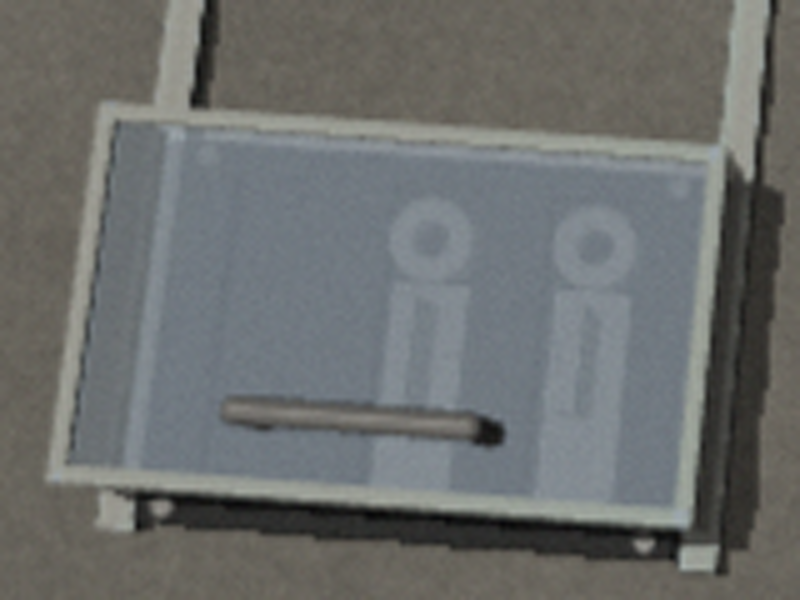

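```bash
python3 - <<'E'
from h import *
f=grab("top")
def cr(x,y,u,v,w=80,k=5): return u-w+(x+.5)/k-.5, v-int(w*.75)+(y+.5)/k-.5
D=lambda a,b:np.degrees(np.arctan2((b-a)[0],-(b-a)[1]))
for n,a,b,z in[("hoodback",(107,107),(722,152),88),("hoodfront",(55,480),(685,522),88),("handle",(225,408),(495,428),137)]:
    A=toz(f,*cr(*a,195,285),z);B=toz(f,*cr(*b,195,285),z);print(n,A,B,"yaw",-D(A,B),np.linalg.norm(B-A),(A+B)/2)
A=toz(f,*cr(107,103,195,285),88);B=toz(f,*cr(55,480,195,285),88);print("side",A-B,np.degrees(np.arctan2((A-B)[1],(A-B)[0])))
A=toz(f,*cr(722,148,195,285),88);B=toz(f,*cr(685,522,195,285),88);print("side",A-B,np.degrees(np.arctan2((A-B)[1],(A-B)[0])))
# barrels: bright blob fit
g=cv2.cvtColor(f["img"],cv2.COLOR_RGB2GRAY)
pts=[]
for x,y in[(227,184),(402,163),(577,141)]:
    u,v=cr(x,y,440,330); u0,v0=int(round(u)),int(round(v)); K=8
    p=cv2.resize(g[v0-14:v0+15,u0-14:u0+15],None,fx=K,fy=K,interpolation=cv2.INTER_CUBIC)
    b=(p>118).astype(np.uint8); cs,_=cv2.findContours(b,cv2.RETR_EXTERNAL,cv2.CHAIN_APPROX_NONE); c=max(cs,key=cv2.contourArea)
    e=cv2.fitEllipse(cv2.convexHull(c)); uu=u0-14+(e[0][0]+.5)/K-.5; vv=v0-14+(e[0][1]+.5)/K-.5
    w=toz(f,uu,vv,60); pts.append(w); print(u,v,uu,vv,np.array(e[1])/K,w)
pts=np.array(pts); d=pts[0]-pts[2];print(np.linalg.norm(d),"plate yaw",np.degrees(np.arctan2(-d[0],d[1])))
E
```

```text
hoodback [613.2  422.97  88.  ] [600.42 145.1   88.  ] yaw 2.6333817471989294 278.1637267033488 [606.81 284.03  88.  ]
hoodfront [446.39 429.9   88.  ] [436.06 152.74  88.  ] yaw 2.135200417164398 277.3541171850714 [441.23 291.32  88.  ]
handle [476.56 342.4  137.  ] [471.41 227.9  137.  ] yaw 2.5794743308716606 114.61546808748686 [473.99 285.15 137.  ]
side [168.64  -6.76   0.  ] -2.2960140107065246
side [166.18  -7.55   0.  ] -2.601363683024608
405.0 306.4 405.07507038116455 306.0417318344116 [15.87 16.1 ] [ 497.85 -186.24   60.  ]
440.0 302.2 440.1993656158447 301.88136863708496 [15.6  15.91] [ 509.45 -265.4    60.  ]
475.0 297.8 475.00231170654297 297.961856842041 [14.95 15.65] [ 520.52 -344.02   60.  ]
159.4082414350388 plate yaw 8.17648875859327
```

```bash
python3 - <<'E'
from h import *
pl(474,286,250,1.528)
pl(325,-358,250,.714)
E
```

```text
row [1.3796, -1.672, 0.0081, 0.0, 0.0, -1.0163] rows 20.8
row [0.3263, -0.3986, 0.0082, 0.0, 0.0, -0.239] rows 4.9
```

>>> carry_out([
  [[0.325,-0.395,0,0,0,0],[0.325,-0.395,0,0,0,0],[0.325,-0.395,0,0,0,0],[0.325,-0.395,0,0,0,0],[0.325,-0.395,0,0,0,0]],
], hand=0.3)

```text
clock: 2.12
eef_pos: [325.1, -357.4, 253.2]
tcp_rot: [-3.141, -0.0, 0.463]
contact_force: [0.5, 1.5, 0.0]
opening: 0.7
```

>>> carry_out([
  [[0.325,-0.395,0,0,0,0],[0.325,-0.395,0,0,0,0],[0.325,-0.395,0,0,0,0],[0.325,-0.395,0,0,0,0],[0.325,-0.395,0,0,0,0]],
])

```text
clock: 2.53
eef_pos: [370.7, -158.0, 253.6]
tcp_rot: [3.141, -0.001, 0.463]
contact_force: [0.7, -0.2, 0.4]
opening: 0.697
```

>>> carry_out([
  [[0.325,-0.395,0,0,0,0],[0.325,-0.395,0,0,0,0],[0.325,-0.395,0,0,0,0],[0.325,-0.395,0,0,0,0],[0.325,-0.395,0,0,0,0]],
])

```text
clock: 2.95
eef_pos: [416.5, 41.8, 253.7]
tcp_rot: [3.141, -0.001, 0.464]
contact_force: [1.3, -0.9, -0.5]
opening: 0.702
```

>>> carry_out([
  [[0.325,-0.395,0,0,0,-0.5],[0.325,-0.395,0,0,0,-0.5],[0.325,-0.395,0,0,0,-0.5],[0.325,-0.395,0,0,0,-0.5],[0.325,-0.395,0,0,0,-0.5]],
])

```text
clock: 3.37
eef_pos: [462.0, 241.6, 253.5]
tcp_rot: [3.141, -0.001, 0.996]
contact_force: [1.2, -1.4, 0.2]
opening: 0.7
```

```bash
python3 - <<'E'
from h import *
st();pl(474,286,230,1.528)
E
```

```text
3.3667 [462.05 241.56 253.47] [ 3.14 -0.    1.  ] [ 1.15 -1.37  0.2 ] 0.7
row [0.1094, -0.0354, 0.0587, 0.0005, -0.0006, -0.5084] rows 4.3
```

>>> carry_out([
  [[0.1094,-0.0354,0.0587,0,0,-0.508],[0.1094,-0.0354,0.0587,0,0,-0.508],[0.1094,-0.0354,0.0587,0,0,-0.508],[0.1094,-0.0354,0.0587,0,0,-0.508],[0.1094,-0.0354,0.0587,0,0,-0.508]],
])

```text
clock: 3.78
eef_pos: [474.1, 283.6, 229.4]
tcp_rot: [-3.141, 0.0, 1.528]
contact_force: [-0.6, -0.2, 0.6]
opening: 0.696
```

>>> carry_out([
  [[0,0,0.1,0,0,0],[0,0,0.2,0,0,0],[0,0,0.235,0,0,0],[0,0,0.235,0,0,0]],
])

```text
clock: 4.12
eef_pos: [472.0, 281.9, 132.2]
tcp_rot: [-3.136, 0.004, 1.519]
contact_force: [-0.4, -0.2, -0.2]
opening: 0.7
```

>>> carry_out([
  [[0,0,0,0,0,0],[0,0,0,0,0,0],[0,0,0,0,0,0],[0,0,0,0,0,0]],
], hand=1, squeeze=30)

```text
clock: 4.45
eef_pos: [474.8, 283.7, 137.3]
tcp_rot: [3.14, -0.001, 1.519]
contact_force: [-0.1, 0.8, 5.0]
opening: 0.135
```

```bash
python3 - <<'E'
from h import *
st()
f=grab("scene");cv2.imwrite("pics/s1.png",f["img"][:,:,::-1])
E
```

```text
4.45 [474.8  283.71 137.35] [ 3.14 -0.    1.52] [-0.07  0.8   5.04] 0.135
```

View pics/s1.png

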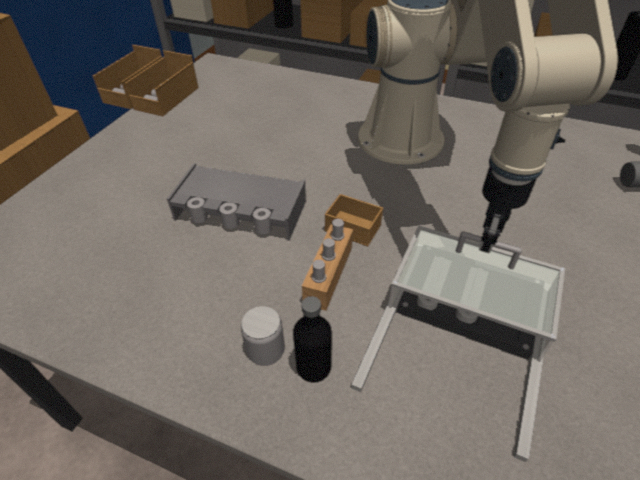

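>>> carry_out([
  [[0,0.07,0,0,0,0],[0,0.14,0,0,0,0],[0,0.21,0,0,0,0],[0,0.28,0,0,0,0],[0,0.35,0,0,0,0]],
])

```text
clock: 4.92
eef_pos: [615.5, 277.4, 137.5]
tcp_rot: [3.14, -0.003, 1.519]
contact_force: [-3.4, 8.8, 5.6]
opening: 0.125
```

>>> carry_out([
  [[0,0.02,0,0,0,0],[0,0.035,0,0,0,0],[0,0.045,0,0,0,0],[0,0.045,0,0,0,0]],
])

```text
clock: 5.25
eef_pos: [634.1, 276.7, 137.5]
tcp_rot: [3.138, -0.003, 1.519]
contact_force: [3.0, 5.6, 2.0]
opening: 0.131
```

>>> carry_out([
  [[0,0.008,0,0,0,0],[0,0.015,0,0,0,0],[0,0.02,0,0,0,0],[0,0.02,0,0,0,0]],
])

```text
clock: 5.58
eef_pos: [637.5, 276.5, 137.4]
tcp_rot: [-3.137, -0.002, 1.519]
contact_force: [-15.5, 7.2, 13.2]
opening: 0.131
```

>>> carry_out([
  [[0,0.005,0,0,0,0],[0,0.01,0,0,0,0],[0,0.01,0,0,0,0]],
])

```text
clock: 5.83
eef_pos: [637.7, 276.5, 137.3]
tcp_rot: [-3.129, -0.001, 1.519]
contact_force: [-31.6, 8.4, 23.1]
opening: 0.125
```

>>> carry_out([
  [[0,-0.012,0,0,0,0],[0,-0.012,0,0,0,0],[0,-0.012,0,0,0,0]],
], hand=0.5)

```text
clock: 6.08
eef_pos: [639.7, 274.9, 136.6]
tcp_rot: [3.14, -0.0, 1.52]
contact_force: [0.5, -0.4, 1.3]
opening: 0.492
```

>>> carry_out([
  [[0,0,-0.1,0,0,0],[0,0,-0.2,0,0,0],[0,0,-0.3,0,0,0],[0,0,-0.35,0,0,0],[0,0,-0.35,0,0,0]],
])

```text
clock: 6.5
eef_pos: [642.4, 275.4, 282.8]
tcp_rot: [3.132, -0.004, 1.519]
contact_force: [0.5, 0.2, 0.3]
opening: 0.499
```

>>> carry_out([
  [[-0.52,0,0,0,0,0],[-0.52,0,0,0,0,0],[-0.52,0,0,0,0,0],[-0.52,0,0,0,0,0],[-0.52,0,0,0,0,0]],
])

```text
clock: 6.92
eef_pos: [628.3, 64.8, 275.3]
tcp_rot: [3.141, 0.0, 1.519]
contact_force: [0.8, -0.3, 0.0]
opening: 0.504
```

```bash
python3 - <<'E'
from h import *
st()
f=grab("scene");cv2.imwrite("pics/s2.png",f["img"][:,:,::-1])
f=grab("top");cv2.imwrite("pics/t2.png",f["img"][:,:,::-1]); crop(f,205,290,90,"pics/die2.png",4.4)
for n in("top","scene"):
    for k in["die","hood_handle","leaf1","leaf1_eye"]:
        print(k,[([round(float(v)) for v in d["point"]],round(d["confidence"],2)) for d in nets.tip_of(k,n)][:5])
E
```

```text
6.9167 [628.34  64.8  275.33] [3.14 0.   1.52] [ 0.78 -0.26  0.02] 0.504
die [([521, 285, 0], 0.93), ([559, 2, 3], 0.64)]
hood_handle [([637, 283, 133], 0.94)]
leaf1 [([515, 288, 10], 0.77), ([768, -37, 2], 0.5)]
leaf1_eye [([560, 1, 0], 0.29)]
die [([519, 290, 3], 0.87), ([406, -3, -3], 0.58), ([558, 206, 11], 0.36)]
hood_handle [([636, 285, 132], 0.94)]
leaf1 [([518, 284, 15], 0.97)]
leaf1_eye [([555, 207, 14], 0.73)]
```

View pics/die2.png

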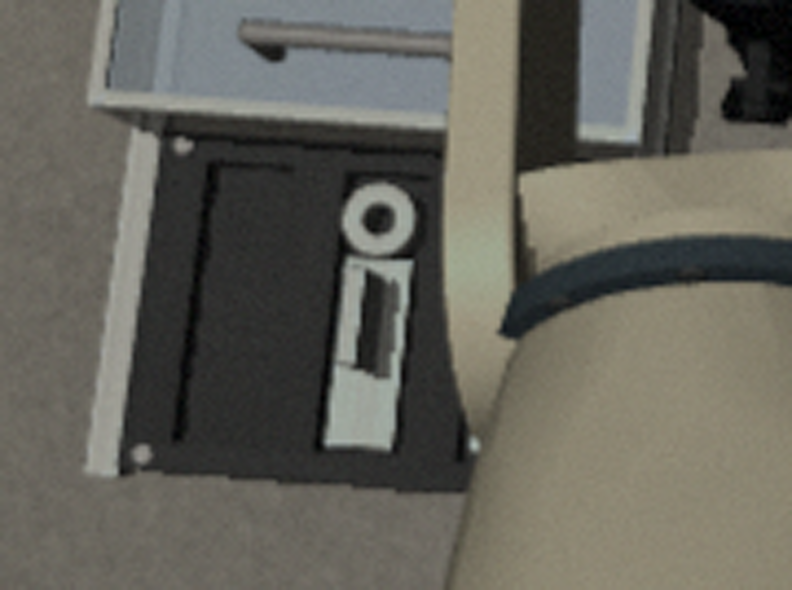

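View pics/s2.png

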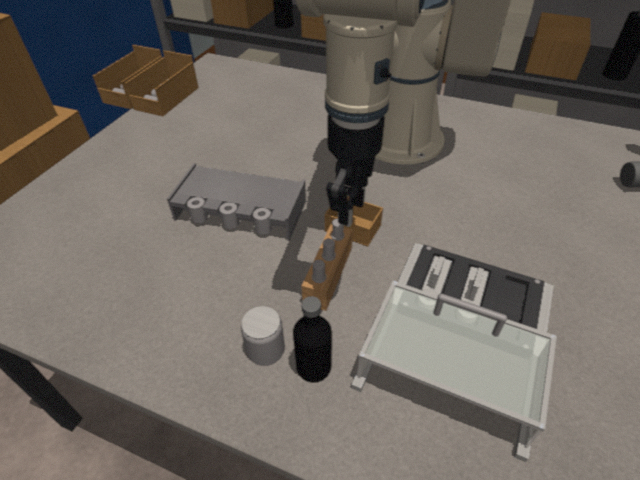

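```bash
python3 - <<'E'
from h import *
f=grab("top")
def cr(x,y,u,v,w=80,k=5): return u-w+(x+.5)/k-.5, v-int(w*.75)+(y+.5)/k-.5
print("shut eyeA",toz(f,*cr(431,240,195,285),32),"eyeB",toz(f,*cr(595,248,195,285),32))
print("open eyeA",toz(f,*cr(379,219,205,290,90,4.4),32),"tail",toz(f,*cr(360,449,205,290,90,4.4),22))
g=grab("scene"); crop(g,460,290,60,"pics/sd.png",6.6)
crop(g,230,210,60,"pics/sp.png",6.6)
E
```

```text
shut eyeA [564.56 286.51  32.  ] eyeB [562.95 209.65  32.  ]
open eyeA [565.06 286.66  32.  ] tail [444.36 290.28  22.  ]
```

View pics/sd.png

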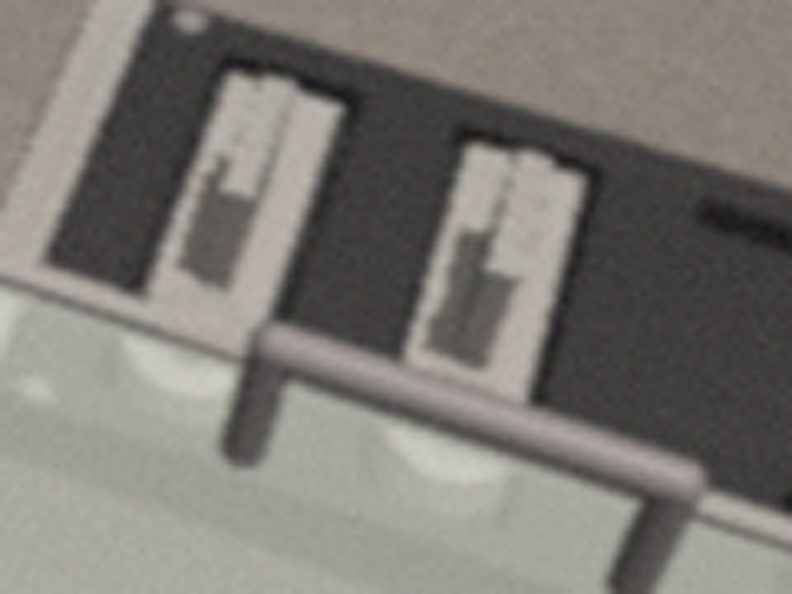

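View pics/sp.png

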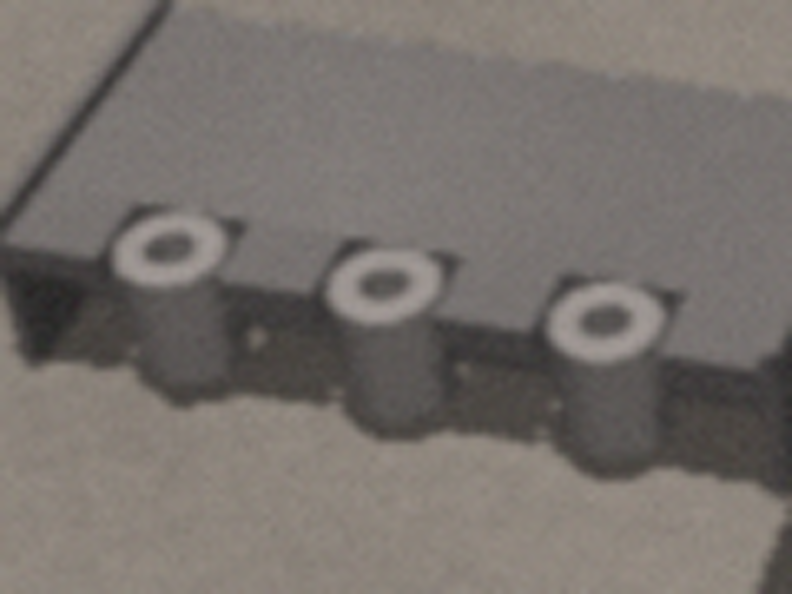

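```bash
python3 - <<'E'
from h import *
pl(518,211.5,180,-.043)
g=grab("scene")
for x,y in[(172,249),(386,285),(607,321)]: print(toz(g,170+(x+.5)/6.6-.5,165+(y+.5)/6.6-.5,60))
E
```

```text
row [0.3446, -0.2938, 0.2392, -0.0001, 0.0001, 1.4932] rows 12.5
[ 518.13 -341.77   60.  ]
[ 506.78 -263.     60.  ]
[ 494.85 -184.14   60.  ]
```

>>> carry_out([
  [[0.34,-0.29,0.0,0,0,0.59],[0.34,-0.29,0.0,0,0,0.59],[0.34,-0.29,0,0,0,0.59],[0.34,-0.29,0,0,0,0.59],[0.34,-0.29,0,0,0,0.59]],
], hand=0.45)

```text
clock: 7.98
eef_pos: [516.8, 211.8, 275.9]
tcp_rot: [-3.14, -0.0, 0.905]
contact_force: [0.6, -0.3, 0.6]
opening: 0.551
```

>>> carry_out([
  [[0,0,0.05,0,0,0.59],[0,0,0.1,0,0,0.59],[0,0,0.15,0,0,0.59],[0,0,0.2,0,0,0.59],[0,0,0.2,0,0,0.59]],
])

```text
clock: 8.4
eef_pos: [517.5, 208.4, 192.2]
tcp_rot: [3.141, 0.005, 0.285]
contact_force: [-1.1, -1.2, -0.6]
opening: 0.549
```

```bash
python3 - <<'E'
from h import *
st();pl(518,211.5,120,-.043)
E
```

```text
8.4 [517.48 208.39 192.16] [3.14 0.01 0.29] [-1.15 -1.17 -0.6 ] 0.549
row [0.0044, -0.0072, 0.1804, 0.0013, 0.0049, 0.3134] rows 2.6
```

>>> carry_out([
  [[0.0,0,0.1,0,0,0.17],[0,0,0.17,0,0,0.313],[0.0,0,0.18,0,0,0.313],[0.0,0,0.18,0,0,0.313],[0.0,0,0.18,0,0,0.313]],
])

```text
clock: 8.82
eef_pos: [519.7, 209.0, 123.8]
tcp_rot: [3.141, 0.0, -0.034]
contact_force: [0.3, -0.2, -0.0]
opening: 0.553
```

```bash
python3 - <<'E'
from h import *
st();pl(518,211.5,54,-.043)
g=grab("scene"); crop(g,450,240,60,"pics/sd3.png",6.6)
E
```

```text
8.8167 [519.72 209.02 123.78] [ 3.14  0.   -0.03] [ 0.25 -0.24 -0.01] 0.553
row [-0.0045, -0.0061, 0.1745, 0.0001, 0.0003, 0.0086] rows 1.7
```

View pics/sd3.png

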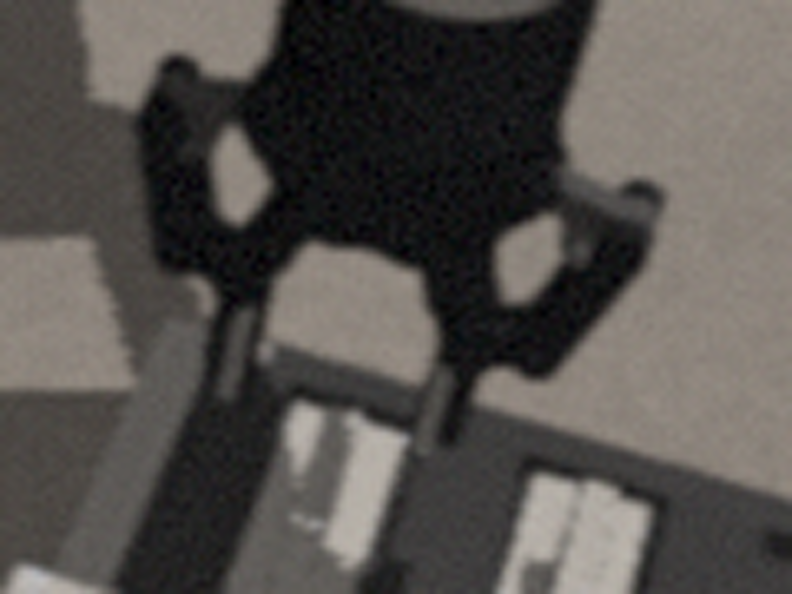

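>>> carry_out([
  [[-0.0045,-0.006,0.06,0,0,0.009],[-0.0045,-0.006,0.12,0,0,0.009],[-0.0045,-0.006,0.172,0,0,0.009],[-0.0045,-0.006,0.172,0,0,0.009]],
])

```text
clock: 9.2
eef_pos: [516.7, 210.8, 53.1]
tcp_rot: [3.14, 0.003, -0.044]
contact_force: [-0.6, 0.0, -0.0]
opening: 0.552
```

>>> carry_out([
  [[0,0,0,0,0,0],[0,0,0,0,0,0],[0,0,0,0,0,0],[0,0,0,0,0,0],[0,0,0,0,0,0]],
], hand=1, squeeze=60)

```text
clock: 9.62
eef_pos: [519.2, 211.7, 56.8]
tcp_rot: [-3.14, -0.003, -0.046]
contact_force: [-0.6, -1.1, 7.3]
opening: 0.108
```

```bash
python3 - <<'E'
from h import *
st()
g=grab("scene"); crop(g,450,270,60,"pics/sd4.png",6.6)
E
```

```text
9.6167 [519.22 211.67  56.79] [-3.14 -0.   -0.05] [-0.6  -1.14  7.34] 0.108
```

View pics/sd4.png

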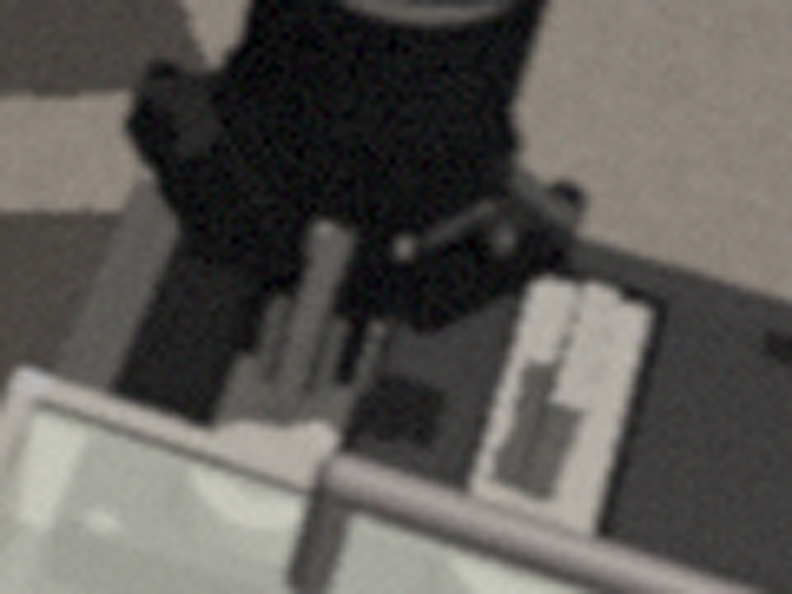

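>>> carry_out([
  [[0,0,-0.04,0,0,0],[0,0,-0.1,0,0,0],[0,0,-0.2,0,0,0],[0,0,-0.3,0,0,0],[0,0,-0.36,0,0,0]],
])

```text
clock: 10.08
eef_pos: [519.1, 211.7, 203.5]
tcp_rot: [-3.14, -0.004, -0.046]
contact_force: [1.4, 0.8, -1.7]
opening: 0.108
```

```bash
python3 - <<'E'
from h import *
st();pl(475,-193,200,.143)
g=grab("scene"); crop(g,450,230,60,"pics/sd5.png",6.6)
E
```

```text
10.0833 [519.06 211.69 203.55] [-3.14 -0.   -0.05] [ 1.39  0.78 -1.69] 0.108
row [-0.0633, 1.0157, 0.0067, -0.0014, -0.004, -0.1807] rows 9.8
```

View pics/sd5.png

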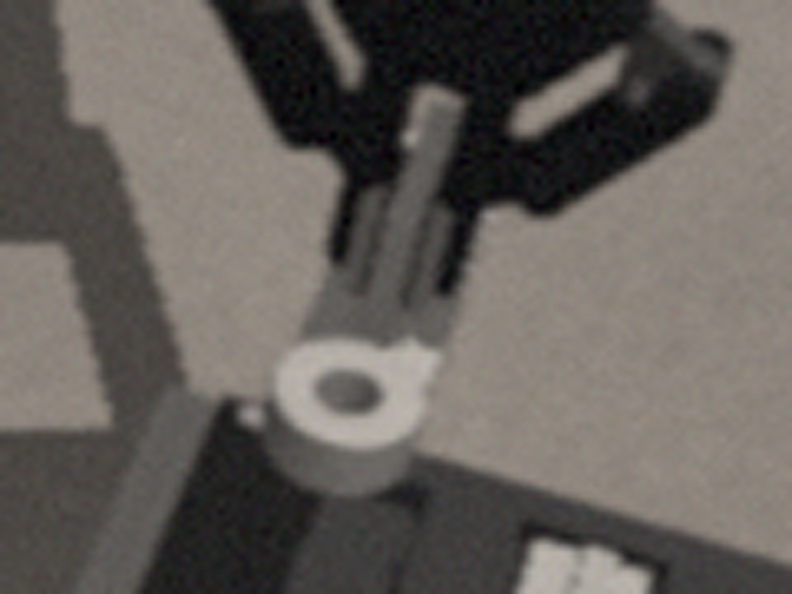

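```bash
python3 - <<'E'
from h import *
g=grab("scene"); print(toz(g,390+350.5/6.6-.5,185+392.5/6.6-.5,178.7))
E
```

```text
[561.04 212.59 178.7 ]
```

>>> carry_out([
  [[-0.032,0.507,0,0,0,-0.09],[-0.032,0.507,0,0,0,-0.09],[-0.032,0.507,0,0,0,-0.09],[-0.032,0.507,0,0,0,-0.09],[-0.032,0.507,0,0,0,-0.09]],
])

```text
clock: 10.6
eef_pos: [494.3, 7.2, 198.4]
tcp_rot: [3.141, 0.001, 0.048]
contact_force: [0.7, 0.2, -2.7]
opening: 0.104
```

>>> carry_out([
  [[0.015,0.495,0,0,0,-0.09],[0.015,0.495,0,0,0,-0.09],[0.015,0.495,0,0,0,-0.09],[0.015,0.495,0,0,0,-0.09],[0.015,0.495,0,0,0,-0.09]],
])

```text
clock: 11.02
eef_pos: [510.5, -191.2, 198.4]
tcp_rot: [3.141, 0.001, 0.141]
contact_force: [1.2, 1.1, -2.3]
opening: 0.103
```

```bash
python3 - <<'E'
from h import *
st();pl(452.5,-191.5,130,.143)
E
```

```text
11.0167 [ 510.46 -191.17  198.4 ] [3.14 0.   0.14] [ 1.16  1.11 -2.27] 0.103
row [-0.1435, -0.0196, 0.1711, 0.0003, 0.0005, -0.0016] rows 2.2
```

>>> carry_out([
  [[-0.139,-0.018,0.09,0,0,0],[-0.139,-0.018,0.17,0,0,0],[-0.139,-0.018,0.195,0,0,0],[-0.139,-0.018,0.195,0,0,0],[-0.139,-0.018,0.195,0,0,0]],
])

```text
clock: 11.43
eef_pos: [454.4, -188.8, 120.3]
tcp_rot: [-3.14, 0.002, 0.142]
contact_force: [0.1, -0.8, -0.6]
opening: 0.105
```

```bash
python3 - <<'E'
from h import *
st()
g=grab("scene"); crop(g,250,190,60,"pics/sp6.png",6.6)
f=grab("top"); crop(f,410,310,60,"pics/tp6.png",6.6)
E
```

```text
11.4333 [ 454.44 -188.79  120.33] [-3.14  0.    0.14] [ 0.14 -0.83 -0.59] 0.105
```

View pics/sp6.png

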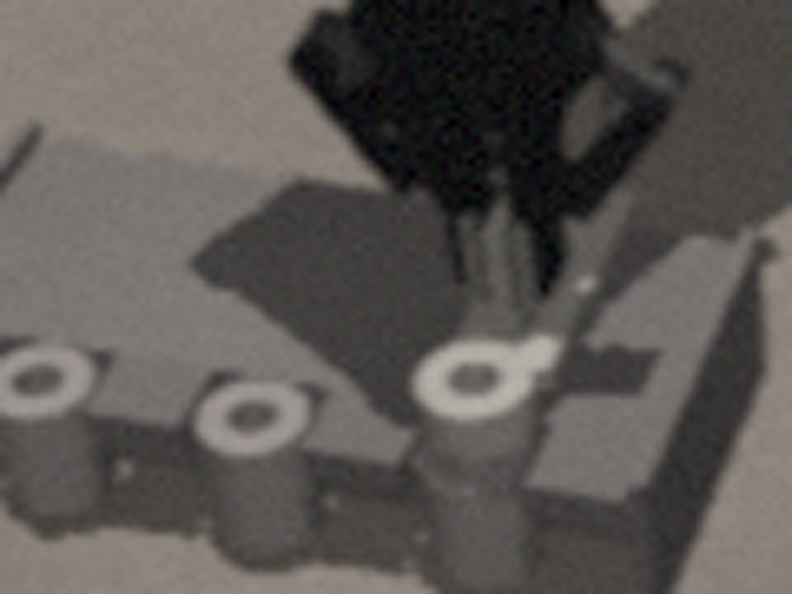

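View pics/tp6.png

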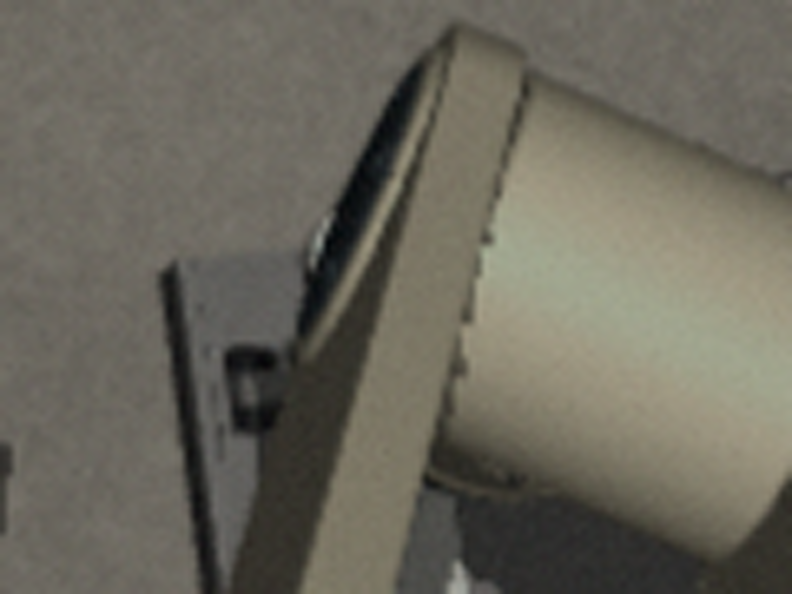

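```bash
cat >> h.py <<'E'
def hole(f,u,v,z,save=None,K=10,w=9,thr=None):
    """fit ellipse to dark hole near (u,v); w half-window"""
    g=cv2.GaussianBlur(cv2.cvtColor(f["img"],cv2.COLOR_RGB2GRAY),(3,3),.7); u0,v0=int(round(u)),int(round(v))
    p=cv2.resize(g[v0-w:v0+w+1,u0-w:u0+w+1],None,fx=K,fy=K,interpolation=cv2.INTER_CUBIC)
    if thr is None:
        c0=p[w*K-K:w*K+2*K,w*K-K:w*K+2*K].mean(); hi=np.percentile(p,93); thr=(c0+hi)/2
    b=(p<thr).astype(np.uint8); n,l,s,c=cv2.connectedComponentsWithStats(b)
    k=l[int((v-v0+w+.5)*K),int((u-u0+w+.5)*K)]
    cs,_=cv2.findContours((l==k).astype(np.uint8),cv2.RETR_EXTERNAL,cv2.CHAIN_APPROX_NONE); e=cv2.fitEllipse(max(cs,key=len))
    uu=u0-w+(e[0][0]+.5)/K-.5; vv=v0-w+(e[0][1]+.5)/K-.5
    if save: cv2.ellipse(p,e,0,1); cv2.imwrite(save,cv2.resize(p,None,fx=2,fy=2))
    print("hole",round(uu,2),round(vv,2),"axes",np.array(e[1])/K,"thr",round(thr),"->",toz(f,uu,vv,z)); return uu,vv
E
python3 - <<'E'
from h import *
st()
g=grab("scene")
hole(g,261.5,202,95.5,"pics/e6.png")
hole(g,190+252/6.6,145+416/6.6,60,"pics/b2.png")
hole(g,190+38/6.6,145+380/6.6,60)
E
```

```text
11.5333 [ 456.69 -189.32  122.16] [ 3.14 -0.    0.14] [ 1.53  0.6  -0.85] 0.106
hole 260.43 201.91 axes [4.88 8.16] thr 139 -> [ 496.87 -181.67   95.5 ]
hole 227.67 207.63 axes [4.57 7.53] thr 119 -> [ 506.74 -264.04   60.  ]
hole 195.13 202.21 axes [4.62 7.98] thr 122 -> [ 518.27 -343.03   60.  ]
```

```bash
python3 - <<'E'
from h import *
st();pl(453.8,-192.9,110,.143)
E
```

```text
11.5833 [ 456.93 -189.32  122.4 ] [ 3.14 -0.    0.14] [-0.57  0.28 -1.58] 0.108
row [-0.0091, 0.0077, 0.031, 0.0014, -0.0025, -0.0004] rows 0.3
```

>>> carry_out([
  [[-0.009,0.0077,0.015,0,0,0],[-0.009,0.0077,0.031,0,0,0],[-0.009,0.0077,0.031,0,0,0],[-0.009,0.0077,0.031,0,0,0],[-0.009,0.0077,0.031,0,0,0]],
])

```text
clock: 12.0
eef_pos: [452.1, -192.5, 108.6]
tcp_rot: [-3.142, 0.0, 0.142]
contact_force: [0.9, 0.4, -2.0]
opening: 0.107
```

```bash
python3 - <<'E'
from h import *
st()
g=grab("scene")
z=sense()["eef_pos"][2]-24.8; print(z)
crop(g,260,205,40,"pics/s7.png",10)
hole(g,260,204,z,"pics/e7.png")
hole(g,190+252/6.6,145+416/6.6,60,"pics/b2.png")
hole(g,190+38/6.6,145+380/6.6,60)
E
```

```text
12.0 [ 452.06 -192.51  108.6 ] [-3.14  0.    0.14] [ 0.86  0.44 -2.03] 0.107
83.89327558033924
hole 260.88 205.0 axes [4.89 8.19] thr 142 -> [ 494.15 -183.36   83.89]
hole 227.66 207.66 axes [4.55 7.65] thr 118 -> [ 506.84 -264.02   60.  ]
hole 195.15 202.19 axes [4.58 8.1 ] thr 121 -> [ 518.2  -343.04   60.  ]
```

View pics/s7.png

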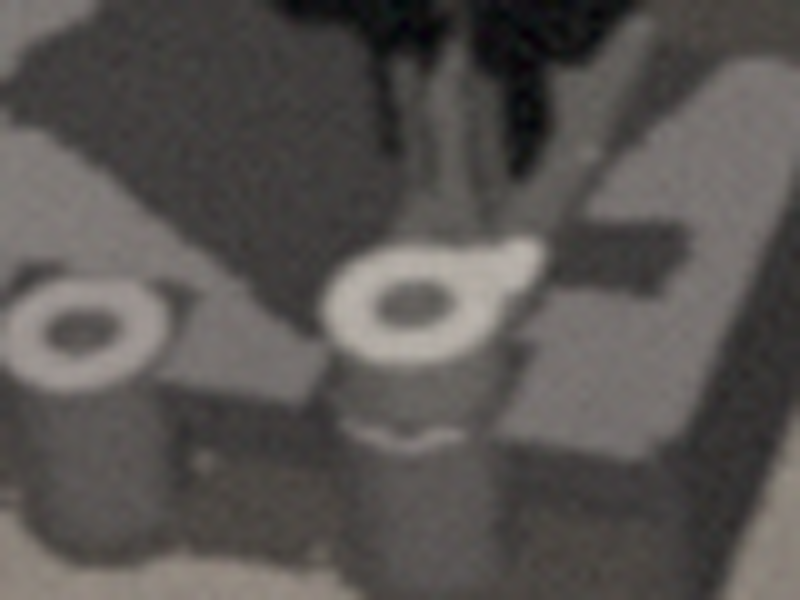

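View pics/e7.png

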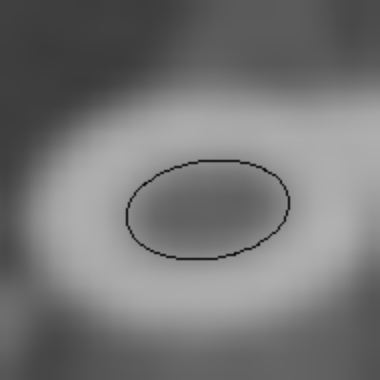

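>>> carry_out([
  [[0,0,0,0,0,0],[0,0,0,0,0,0],[0,0,0,0,0,0]],
])

```text
clock: 12.3
eef_pos: [452.1, -192.5, 108.7]
tcp_rot: [3.141, -0.0, 0.142]
contact_force: [0.1, 0.2, -2.0]
opening: 0.111
```

```bash
python3 - <<'E'
from h import *
st()
for i in range(3):
    z=sense()["eef_pos"][2]-24.8
    g=grab("scene")
    hole(g,260.5,204.5,z); st()
E
```

```text
12.3 [ 452.08 -192.55  108.71] [ 3.14 -0.    0.14] [ 0.08  0.23 -2.  ] 0.111
hole 260.82 204.97 axes [4.98 8.14] thr 141 -> [ 494.13 -183.52   83.91]
12.35 [ 452.05 -192.57  108.69] [ 3.14 -0.    0.14] [ 0.98  0.38 -1.88] 0.108
hole 260.84 204.94 axes [4.98 8.09] thr 140 -> [ 494.02 -183.54   83.89]
12.4 [ 452.04 -192.55  108.69] [ 3.14 -0.    0.14] [ 1.27  0.59 -2.23] 0.108
hole 260.84 204.96 axes [4.95 8.08] thr 140 -> [ 494.06 -183.52   83.89]
12.45 [ 452.01 -192.54  108.65] [ 3.14 -0.    0.14] [-0.04  0.49 -2.44] 0.106
```

>>> carry_out([
  [[0.0045,0.0024,0.004,0,0,0],[0.0045,0.0024,0.008,0,0,0],[0.0045,0.0024,0.0095,0,0,0],[0.0045,0.0024,0.0095,0,0,0]],
])

```text
clock: 12.78
eef_pos: [454.1, -193.3, 104.8]
tcp_rot: [3.141, -0.0, 0.142]
contact_force: [-0.3, -0.4, -0.7]
opening: 0.108
```

```bash
python3 - <<'E'
from h import *
st()
for i in range(2):
    z=sense()["eef_pos"][2]-24.8
    g=grab("scene")
    hole(g,260.5,205.5,z);
st(); crop(g,260,205,40,"pics/s8.png",10)
E
```

```text
12.7833 [ 454.14 -193.34  104.85] [ 3.14 -0.    0.14] [-0.26 -0.38 -0.75] 0.108
hole 260.2 206.82 axes [4.93 8.06] thr 139 -> [ 496.32 -184.37   80.05]
hole 260.2 206.8 axes [4.86 7.92] thr 138 -> [ 496.25 -184.41   80.03]
12.8833 [ 454.14 -193.34  104.85] [ 3.14 -0.    0.14] [ 0.09 -0.28 -0.72] 0.108
```

View pics/s8.png

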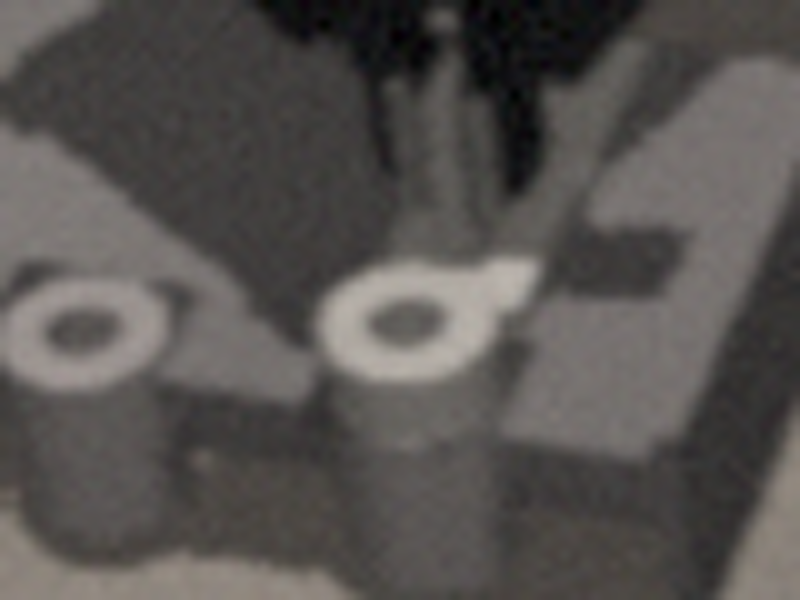

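```bash
python3 - <<'E'
from h import *
g=grab("scene"); g=dict(g); g["img"]=cv2.imread("pics/scene0.png")[:,:,::-1].copy()
for x,y in[(172,249),(386,285),(607,321)]: hole(g,170+(x+.5)/6.6-.5,165+(y+.5)/6.6-.5,60)
g["img"]=cv2.imread("pics/s2.png")[:,:,::-1].copy()
for x,y in[(172,249),(386,285),(607,321)]: hole(g,170+(x+.5)/6.6-.5,165+(y+.5)/6.6-.5,60)
f=grab("top");f["img"]=cv2.imread("pics/top0.png")[:,:,::-1].copy()
for u,v in[(405.07,306.04),(440.2,301.9),(475,298)]: hole(f,u,v,60,w=7)
E
```

```text
hole 195.1 202.18 axes [4.42 7.89] thr 116 -> [ 518.23 -343.16   60.  ]
hole 227.7 207.65 axes [4.53 7.74] thr 116 -> [ 506.76 -263.94   60.  ]
hole 261.22 213.18 axes [4.68 7.79] thr 116 -> [ 495.02 -184.86   60.  ]
hole 195.13 202.21 axes [4.36 7.85] thr 119 -> [ 518.29 -343.04   60.  ]
hole 227.65 207.64 axes [4.51 7.6 ] thr 120 -> [ 506.78 -264.07   60.  ]
hole 261.22 213.17 axes [4.71 7.65] thr 119 -> [ 494.98 -184.88   60.  ]
hole 405.29 305.83 axes [7.03 8.32] thr 91 -> [ 498.35 -186.71   60.  ]
hole 440.4 301.74 axes [6.66 8.21] thr 83 -> [ 509.78 -265.86   60.  ]
hole 475.23 297.79 axes [7.12 7.85] thr 78 -> [ 520.92 -344.55   60.  ]
```

>>> carry_out([
  [[-0.0031,0.0008,0,0,0,0],[-0.0031,0.0008,0,0,0,0],[-0.0031,0.0008,0.0015,0,0,0],[-0.0031,0.0008,0.0015,0,0,0]],
])

```text
clock: 13.32
eef_pos: [452.7, -193.8, 104.8]
tcp_rot: [3.142, 0.0, 0.142]
contact_force: [-2.5, 0.0, 9.6]
opening: 0.107
```

```bash
python3 - <<'E'
from h import *
for i in range(2):
    g=grab("scene")
    hole(g,260.5,206.5,80);
st()
E
```

```text
hole 260.35 206.25 axes [4.68 7.77] thr 137 -> [ 494.49 -184.97   80.  ]
hole 260.35 206.26 axes [4.69 7.74] thr 137 -> [ 494.52 -184.95   80.  ]
13.4167 [ 452.63 -193.82  104.75] [3.14 0.   0.14] [-2.9  -0.04  7.91] 0.105
```

>>> carry_out([
  [[0,0,-0.0015,0,0,0],[0,0,-0.0015,0,0,0],[0,0,-0.0015,0,0,0]],
], hand=0.55)

```text
clock: 13.67
eef_pos: [452.6, -193.7, 104.7]
tcp_rot: [-3.142, 0.0, 0.142]
contact_force: [0.1, 0.0, 0.9]
opening: 0.444
```

>>> carry_out([
  [[0,0,-0.05,0,0,0],[0,0,-0.12,0,0,0],[0,0,-0.22,0,0,0],[0,0,-0.3,0,0,0],[0,0,-0.3,0,0,0]],
])

```text
clock: 14.08
eef_pos: [455.7, -195.0, 230.7]
tcp_rot: [3.137, -0.008, 0.142]
contact_force: [1.6, -0.3, 0.1]
opening: 0.451
```

```bash
python3 - <<'E'
from h import *
g=grab("scene")
hole(g,260.5,206.5,80);
st(); crop(g,260,195,40,"pics/s9.png",10); pl(519.2,286,200,-.043)
E
```

```text
hole 260.35 206.23 axes [4.7  7.84] thr 137 -> [ 494.42 -185.     80.  ]
14.1333 [ 454.6  -194.54  228.06] [ 3.14 -0.01  0.14] [-0.16  0.09 -1.12] 0.451
row [0.3295, -1.1666, 0.068, 0.0027, -0.0055, 0.1767] rows 11.6
```

View pics/s9.png

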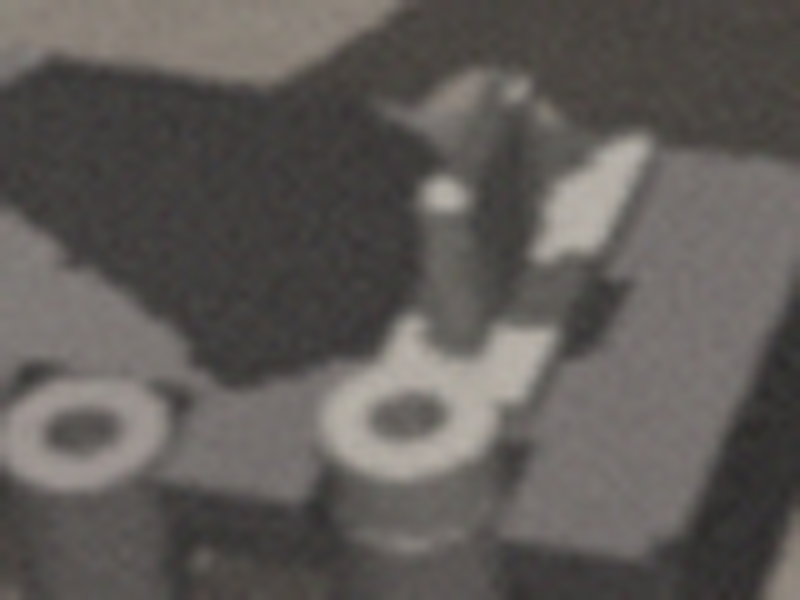

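```bash
python3 - <<'E'
from h import *
g=grab("scene"); crop(g,330,250,50,"pics/sr.png",8)
f=grab("top"); crop(f,323,276,45,"pics/tr.png",8.8)
E
```

```text
(no output)
```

View pics/sr.png

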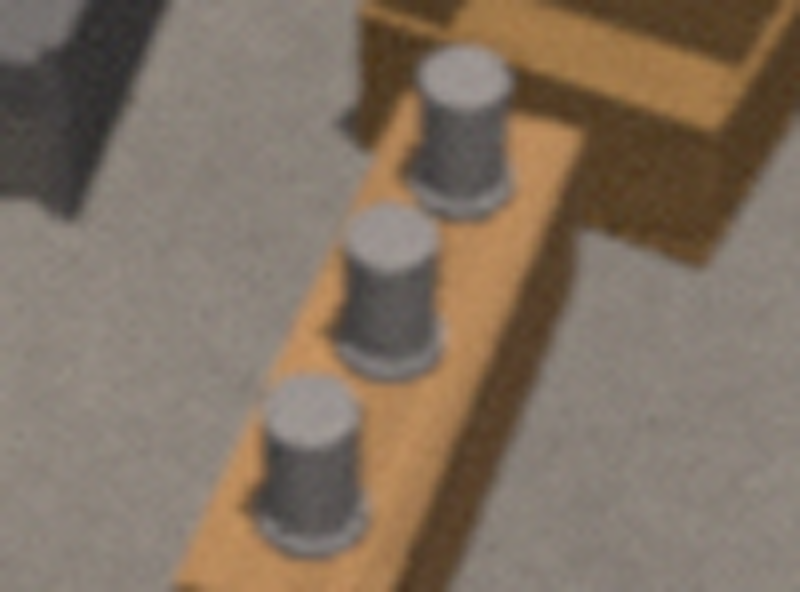

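View pics/tr.png

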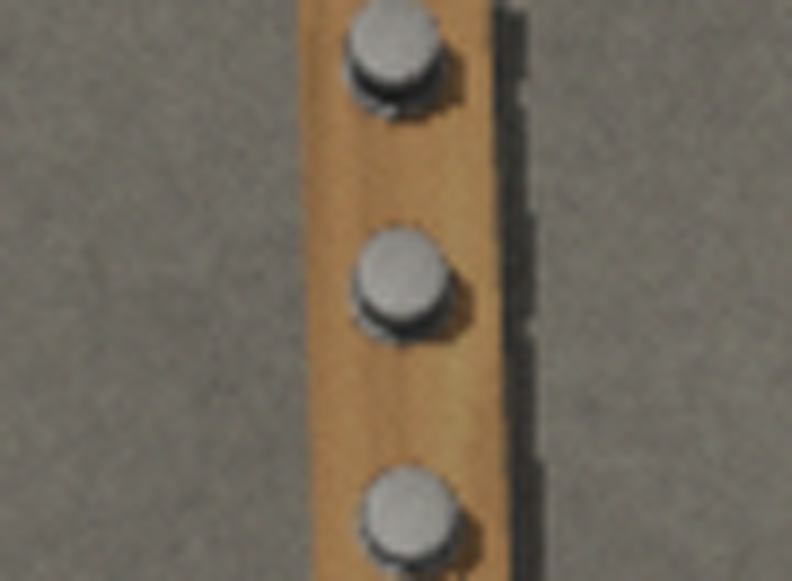

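```bash
python3 - <<'E'
from h import *
g=grab("scene"); f=grab("top")
for x,y in[(465,76),(391,236),(312,410)]: print("s",toz(g,280+(x+.5)/8-.5,250-37+(y+.5)/8-.5,100))
for x,y in[(408,511),(402,276),(394,44)]: print("t",toz(f,278+(x+.5)/8.8-.5,276-33+(y+.5)/8.8-.5,100))
st(); pl(501,-4,200,.06)
E
```

```text
s [498.36  -1.91 100.  ]
s [558.59   1.72 100.  ]
s [618.41   5.66 100.  ]
t [501.36  -3.44 100.  ]
t [560.05  -0.23 100.  ]
t [619.09   3.52 100.  ]
14.3333 [ 451.83 -193.35  223.46] [-3.14  0.    0.14] [-0.73  0.82  0.32] 0.447
row [0.1888, -0.4512, 0.0588, -0.0011, 0.002, 0.0783] rows 4.7
```

>>> carry_out([
  [[0.185,-0.451,0.04,0,0,0.078],[0.185,-0.451,0.04,0,0,0.078],[0.185,-0.451,0.04,0,0,0.078],[0.185,-0.451,0.04,0,0,0.078],[0.185,-0.451,0.04,0,0,0.078]],
])

```text
clock: 14.75
eef_pos: [499.9, -1.9, 207.0]
tcp_rot: [-3.141, 0.003, 0.061]
contact_force: [1.0, -0.4, -1.1]
opening: 0.453
```

>>> carry_out([
  [[0,0,0.07,0,0,0],[0,0,0.12,0,0,0],[0,0,0.12,0,0,0],[0,0,0.12,0,0,0]],
])

```text
clock: 15.08
eef_pos: [498.9, -4.6, 159.1]
tcp_rot: [-3.141, 0.005, 0.061]
contact_force: [0.2, 0.1, 0.9]
opening: 0.451
```

```bash
python3 - <<'E'
from h import *
st(); pl(499.5,-4.5,90,.06)
E
```

```text
15.0833 [498.94  -4.58 159.12] [-3.14  0.    0.06] [0.15 0.1  0.88] 0.451
row [0.0022, -0.0001, 0.1728, -0.0003, 0.0045, 0.0005] rows 1.7
```

>>> carry_out([
  [[0.001,0,0.06,0,0,0],[0.001,0,0.12,0,0,0],[0.001,0,0.172,0,0,0],[0.001,0,0.172,0,0,0],[0.001,0,0.172,0,0,0]],
])

```text
clock: 15.5
eef_pos: [500.6, -5.1, 92.2]
tcp_rot: [-3.141, 0.002, 0.059]
contact_force: [-0.5, -0.6, 0.6]
opening: 0.45
```

>>> carry_out([
  [[0,0,0,0,0,0],[0,0,0,0,0,0],[0,0,0,0,0,0],[0,0,0,0,0,0]],
], hand=1, squeeze=40)

```text
clock: 15.83
eef_pos: [502.0, -4.8, 93.6]
tcp_rot: [3.141, -0.003, 0.06]
contact_force: [-1.5, -1.7, 7.6]
opening: 0.27
```

>>> carry_out([
  [[0,0,-0.05,0,0,0],[0,0,-0.12,0,0,0],[0,0,-0.22,0,0,0],[0,0,-0.29,0,0,0],[0,0,-0.29,0,0,0]],
])

```text
clock: 16.25
eef_pos: [504.2, -4.7, 214.3]
tcp_rot: [3.141, -0.01, 0.06]
contact_force: [1.4, 0.9, -1.4]
opening: 0.268
```

```bash
python3 - <<'E'
from h import *
st(); pl(495.7,-187.6,200,.143)
g=grab("scene"); crop(g,340,190,50,"pics/s10.png",8)
E
```

```text
16.25 [504.16  -4.66 214.35] [ 3.14 -0.01  0.06] [ 1.42  0.86 -1.4 ] 0.268
row [-0.049, 0.4552, 0.0357, 0.001, -0.0095, -0.079] rows 4.4
```

View pics/s10.png

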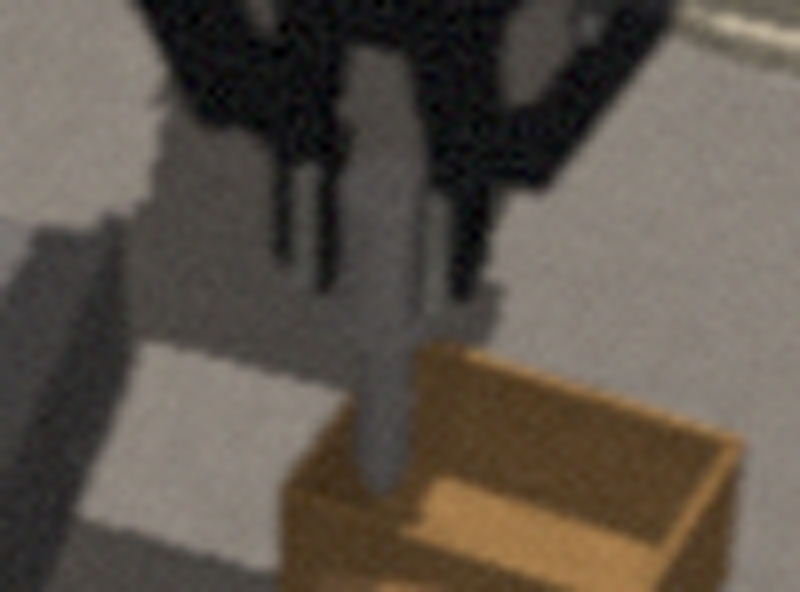

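```bash
python3 - <<'E'
from h import *
st(); pl(498.0,-187.4,195,.143)
E
```

```text
16.3 [502.95  -4.65 211.69] [ 3.14 -0.01  0.06] [-0.03  0.55 -2.81] 0.266
row [-0.0402, 0.4553, 0.0416, 0.0007, -0.0069, -0.079] rows 4.4
```

>>> carry_out([
  [[-0.037,0.456,0.03,0,0,-0.079],[-0.037,0.456,0.03,0,0,-0.079],[-0.037,0.456,0.03,0,0,-0.079],[-0.037,0.456,0.03,0,0,-0.079],[-0.037,0.456,0.03,0,0,-0.079]],
])

```text
clock: 16.72
eef_pos: [496.1, -191.4, 194.9]
tcp_rot: [3.141, 0.001, 0.142]
contact_force: [0.8, -0.9, -1.5]
opening: 0.267
```

>>> carry_out([
  [[0,0,0.0,0,0,0],[0,0,0.0,0,0,0],[0,0,0,0,0,0]],
])

```text
clock: 16.97
eef_pos: [496.4, -186.8, 195.2]
tcp_rot: [-3.14, 0.001, 0.143]
contact_force: [0.6, -1.0, -0.5]
opening: 0.264
```

```bash
python3 - <<'E'
from h import *
g=grab("scene"); crop(g,260,190,40,"pics/s11.png",10); st(); pl(498,-187.4,190,.143)
hole(g,260.35,206.3,80)
E
```

```text
17.0167 [ 496.66 -186.53  195.47] [-3.14  0.    0.14] [-0.22 -0.73 -1.72] 0.269
row [0.003, 0.0026, 0.0137, -0.0008, 0.0009, 0.0006] rows 0.1
hole 259.85 206.1 axes [21.9  22.52] thr 125 -> [ 494.43 -186.23   80.  ]
```

View pics/s11.png

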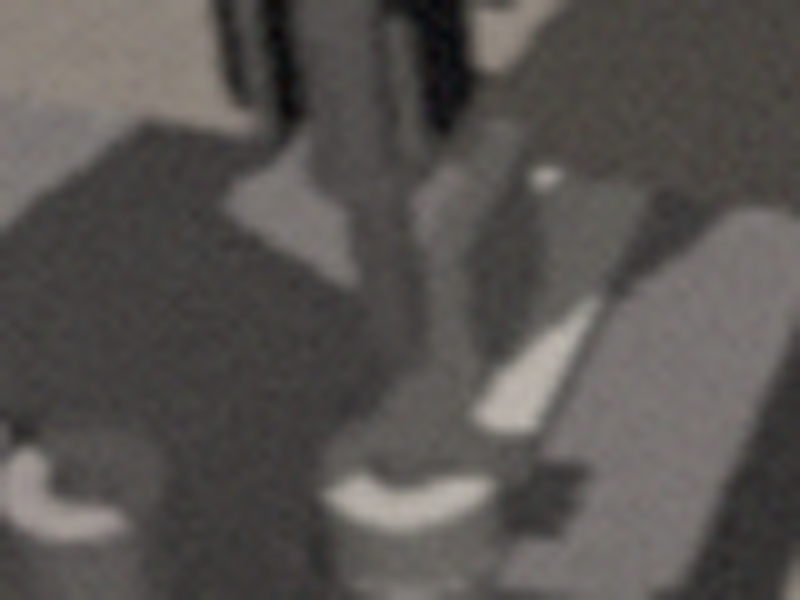

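```bash
cat >> h.py <<'E'
def circ(f,c,rad,n=60):
    a=np.linspace(0,2*np.pi,n); return np.array([proj(f,[c[0]+rad*np.cos(t),c[1]+rad*np.sin(t),c[2]]) for t in a])
def overlay(f,u,v,w,name,circles,k=10,clahe=True):
    u,v=int(u),int(v);w2=int(w*.75); c=f["img"][v-w2:v+w2,u-w:u+w,::-1]
    c=cv2.resize(c,None,fx=k,fy=k,interpolation=cv2.INTER_CUBIC)
    if clahe:
        g=cv2.cvtColor(c,cv2.COLOR_BGR2GRAY); g=cv2.GaussianBlur(g,(0,0),4); c=cv2.cvtColor(cv2.createCLAHE(6,(3,3)).apply(g),cv2.COLOR_GRAY2BGR)
    for p,r0,col in circles:
        q=circ(f,p,r0); q=np.stack([(q[:,0]-u+w+.5)*k-.5,(q[:,1]-v+w2+.5)*k-.5],-1)
        cv2.polylines(c,[np.round(q).astype(int)],True,col,1,cv2.LINE_AA)
    cv2.imwrite(name,c)
E
python3 - <<'E'
from h import *
g=grab("scene"); s=sense(); st(); z=s["eef_pos"][2]-33.6
x,y=s["eef_pos"][0]-1.2-2,s["eef_pos"][1]+2.6   # scene frame guess
C=[((x,y,z),14,(0,255,255)),((x,y,z),7,(0,255,0)),((x,y,z-43),7,(0,255,0)),((x,y,z-55),3,(0,0,255)),((494.5,-185,80),20,(255,0,0)),((494.5,-185,80),8.5,(255,0,0))]
overlay(g,260,190,40,"pics/o11.png",C); print(x,y,z)
E
```

```text
17.0667 [ 496.88 -186.42  195.7 ] [-3.14  0.    0.14] [ 0.6   0.47 -0.76] 0.266
493.6823288759299 -183.81900860435618 162.09892678614534
```

View pics/o11.png

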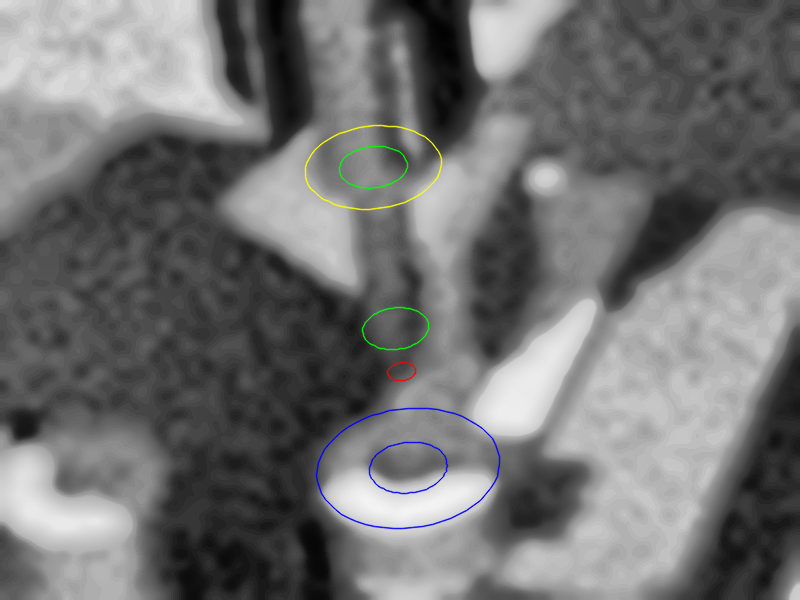

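>>> carry_out([
  [[0.0018,0.0033,0.02,0,0,0],[0.0018,0.0033,0.05,0,0,0],[0.0018,0.0033,0.075,0,0,0],[0.0018,0.0033,0.09,0,0,0],[0.0018,0.0033,0.09,0,0,0]],
])

```text
clock: 17.48
eef_pos: [497.0, -188.0, 158.3]
tcp_rot: [-3.14, 0.003, 0.144]
contact_force: [-0.3, 0.8, -2.2]
opening: 0.27
```

```bash
python3 - <<'E'
from h import *
g=grab("scene"); s=sense(); st(); z=s["eef_pos"][2]-33.6
x,y=s["eef_pos"][0]-1.2-2,s["eef_pos"][1]+2.6   # scene frame guess
C=[((x,y,z),14,(0,255,255)),((x,y,z),7,(0,255,0)),((494.5,-185,80),20,(255,0,0)),((494.5,-185,80),8.5,(255,0,0))]
overlay(g,260,190,40,"pics/o12.png",C); print(x,y,z)
E
```

```text
17.5333 [ 497.49 -188.31  159.12] [-3.14  0.    0.14] [-0.22  0.35 -0.86] 0.268
494.29406044346223 -185.70705670910206 125.51842632978381
```

View pics/o12.png

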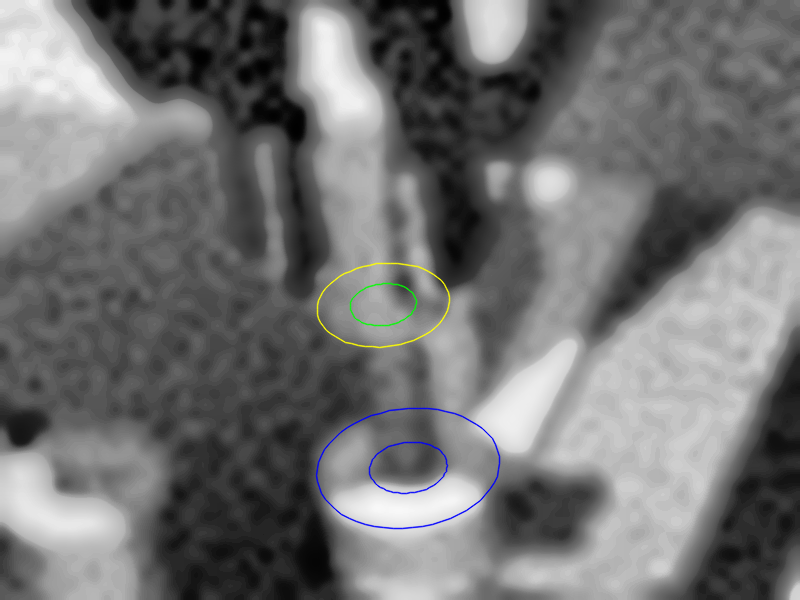

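>>> carry_out([
  [[0.0,-0.001,0.02,0,0,0],[0.0,-0.001,0.045,0,0,0],[0.0,-0.001,0.07,0,0,0],[0.0,-0.001,0.09,0,0,0],[0.0,-0.001,0.1,0,0,0]],
])

```text
clock: 17.95
eef_pos: [497.2, -188.2, 118.4]
tcp_rot: [-3.141, 0.001, 0.143]
contact_force: [-0.3, 0.3, -1.4]
opening: 0.265
```

>>> carry_out([
  [[0.0,0,0.006,0,0,0],[0.0,0,0.01,0,0,0],[0,0,0.012,0,0,0],[0,0,0.012,0,0,0]],
])

```text
clock: 18.28
eef_pos: [498.0, -188.5, 115.3]
tcp_rot: [3.141, -0.0, 0.143]
contact_force: [0.6, -0.3, -1.6]
opening: 0.269
```

```bash
python3 - <<'E'
from h import *
st()
E
```

```text
18.2833 [ 498.03 -188.5   115.28] [ 3.14 -0.    0.14] [ 0.59 -0.34 -1.6 ] 0.269
```

>>> carry_out([
  [[0.0,0,0.004,0,0,0],[0.0,0,0.005,0,0,0],[0,0,0.005,0,0,0]],
])

```text
clock: 18.53
eef_pos: [498.2, -188.5, 113.7]
tcp_rot: [3.141, -0.001, 0.143]
contact_force: [-0.1, -0.0, 2.8]
opening: 0.263
```

>>> carry_out([
  [[0,0,0,0,0,0],[0,0,0,0,0,0],[0,0,0,0,0,0]],
], hand=0.5)

```text
clock: 18.78
eef_pos: [498.0, -188.4, 113.3]
tcp_rot: [3.141, -0.0, 0.143]
contact_force: [1.2, -0.1, 0.4]
opening: 0.498
```

>>> carry_out([
  [[0,0,-0.05,0,0,0],[0,0,-0.12,0,0,0],[0,0,-0.22,0,0,0],[0,0,-0.29,0,0,0],[0,0,-0.29,0,0,0]],
])

```text
clock: 19.2
eef_pos: [500.9, -189.5, 235.0]
tcp_rot: [3.137, -0.008, 0.143]
contact_force: [1.0, -0.0, 0.3]
opening: 0.501
```

```bash
python3 - <<'E'
from h import *
g=grab("scene"); s=sense(); st()
C=[((494.7,-185,120),12,(0,255,255)),((494.7,-185,80),14,(0,255,0))]
overlay(g,260,190,40,"pics/o13.png",C,clahe=False)
cv2.imwrite("pics/s13.png",g["img"][:,:,::-1]); pl(519.2,287,200,-.043)
E
```

```text
19.25 [ 499.7  -189.12  232.38] [ 3.14 -0.01  0.14] [0.26 0.73 0.16] 0.501
row [0.2173, -1.1715, 0.0786, 0.0024, -0.0055, 0.1775] rows 11.5
```

View pics/o13.png

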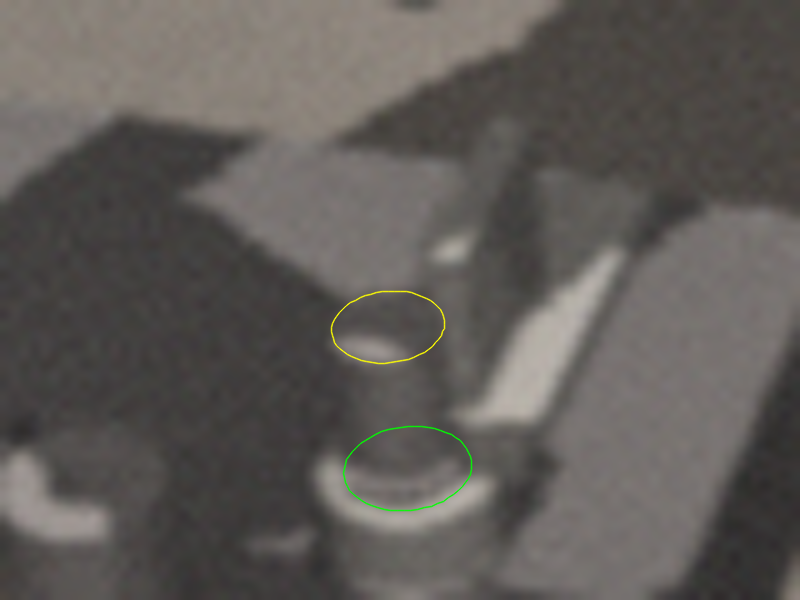

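View pics/s13.png

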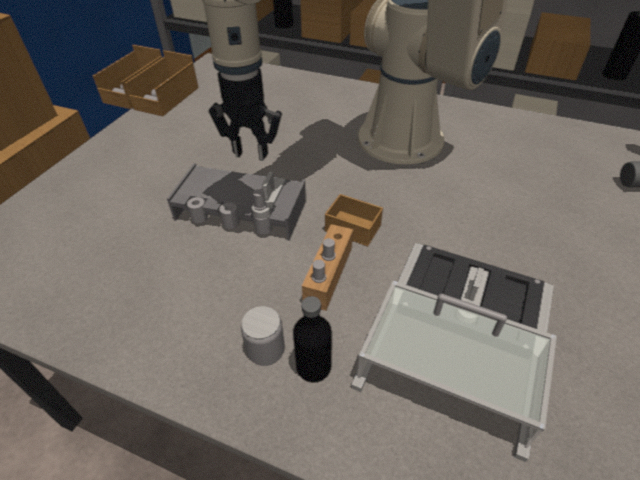

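>>> carry_out([
  [[0.09,-0.512,0,0,0,0],[0.09,-0.512,0,0,0,0],[0.09,-0.512,0,0,0,0],[0.09,-0.512,0,0,0,0],[0.09,-0.512,0,0,0,0]],
])

```text
clock: 19.67
eef_pos: [503.3, 21.1, 228.0]
tcp_rot: [-3.141, 0.002, 0.142]
contact_force: [1.0, -0.7, 0.3]
opening: 0.503
```

>>> carry_out([
  [[0.09,-0.512,0,0,0,0.177],[0.09,-0.512,0,0,0,0.177],[0.09,-0.512,0,0,0,0.177],[0.09,-0.512,0,0,0,0.177],[0.09,-0.512,0,0,0,0.177]],
])

```text
clock: 20.08
eef_pos: [509.6, 224.7, 227.9]
tcp_rot: [3.141, 0.002, -0.042]
contact_force: [0.3, -1.1, 0.3]
opening: 0.5
```

```bash
python3 - <<'E'
from h import *
st()
g=grab("scene");crop(g,450,270,60,"pics/s14.png",6.6);cv2.imwrite("pics/s14f.png",g["img"][:,:,::-1]); pl(519.3,287,130,-.043)
E
```

```text
20.0833 [509.61 224.75 227.85] [ 3.14  0.   -0.04] [ 0.27 -1.13  0.3 ] 0.5
row [0.017, -0.1392, 0.2459, -0.0034, 0.0003, 0.0021] rows 2.7
```

View pics/s14.png

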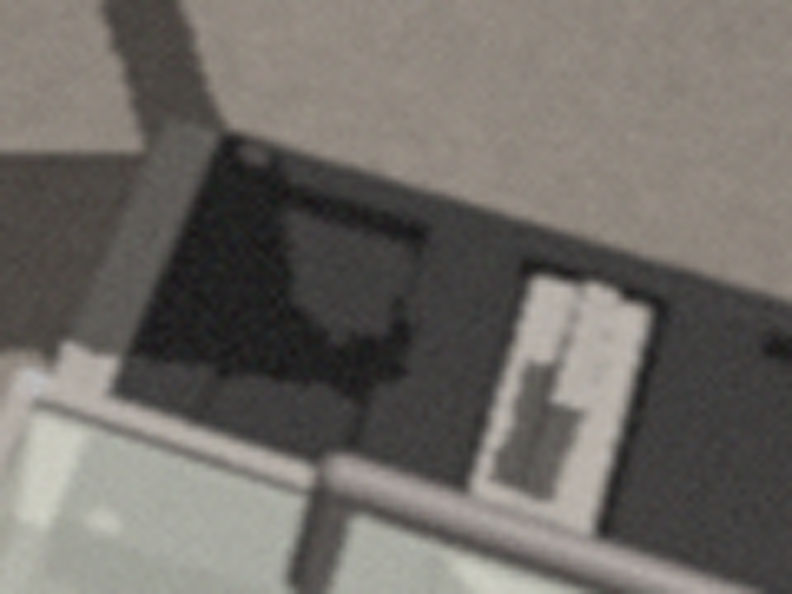

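>>> carry_out([
  [[0.017,-0.139,0.1,0,0,0],[0.017,-0.139,0.2,0,0,0],[0.017,-0.139,0.245,0,0,0],[0.017,-0.139,0.245,0,0,0],[0.017,-0.139,0.245,0,0,0]],
])

```text
clock: 20.55
eef_pos: [517.8, 277.3, 128.7]
tcp_rot: [3.138, 0.005, -0.041]
contact_force: [0.4, 0.6, 1.3]
opening: 0.503
```

```bash
python3 - <<'E'
from h import *
st()
g=grab("scene");crop(g,470,255,60,"pics/s15.png",6.6); st(); pl(519.3,287,54,-.043)
E
```

```text
20.55 [517.8  277.32 128.66] [ 3.14  0.01 -0.04] [0.45 0.61 1.35] 0.503
20.6 [519.3 277.6 130.8] [ 3.14  0.   -0.04] [-0.49 -0.37  0.82] 0.5
row [-0.0006, -0.0237, 0.192, 0.0012, 0.0018, 0.0008] rows 1.9
```

View pics/s15.png

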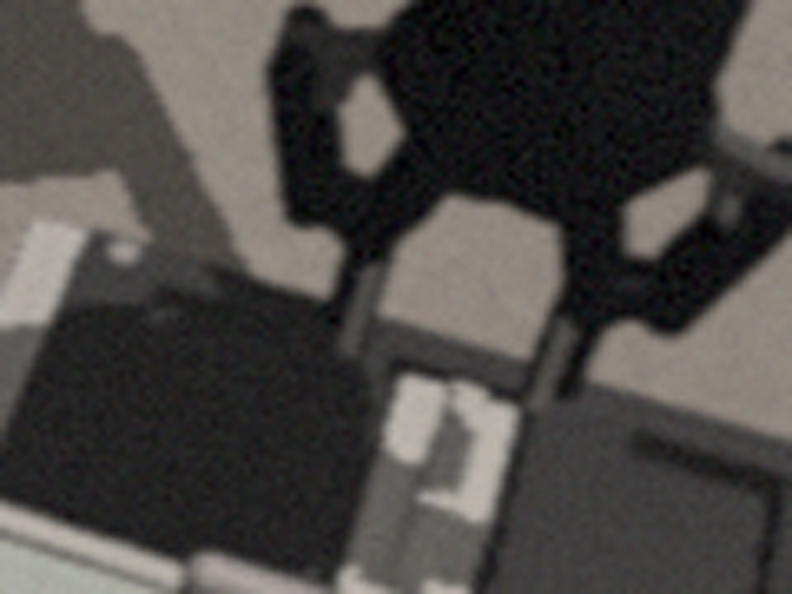

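>>> carry_out([
  [[0,-0.02,0.05,0,0,0],[0,-0.02,0.1,0,0,0],[0,-0.02,0.1,0,0,0],[0,-0.02,0.1,0,0,0]],
])

```text
clock: 20.93
eef_pos: [520.6, 285.6, 92.6]
tcp_rot: [-3.141, -0.0, -0.043]
contact_force: [-0.1, -0.3, 0.3]
opening: 0.503
```

```bash
python3 - <<'E'
from h import *
st();pl(519.3,287,54,-.043)
E
```

```text
20.9333 [520.57 285.6   92.59] [-3.14 -0.   -0.04] [-0.12 -0.3   0.27] 0.503
row [-0.0034, -0.0034, 0.0965, -0.0002, -0.0004, -0.0001] rows 0.9
```

>>> carry_out([
  [[-0.002,-0.003,0.04,0,0,0],[-0.002,-0.003,0.08,0,0,0],[-0.002,-0.003,0.094,0,0,0],[-0.002,-0.003,0.094,0,0,0]],
])

```text
clock: 21.27
eef_pos: [519.6, 287.0, 54.3]
tcp_rot: [3.142, 0.0, -0.043]
contact_force: [-0.4, -0.6, 0.1]
opening: 0.502
```

>>> carry_out([
  [[0,0,0,0,0,0],[0,0,0,0,0,0],[0,0,0,0,0,0],[0,0,0,0,0,0],[0,0,0,0,0,0]],
], hand=1, squeeze=60)

```text
clock: 21.68
eef_pos: [520.2, 287.7, 55.0]
tcp_rot: [-3.141, -0.002, -0.042]
contact_force: [-1.1, -1.0, 6.3]
opening: 0.109
```

>>> carry_out([
  [[0,0,-0.04,0,0,0],[0,0,-0.1,0,0,0],[0,0,-0.2,0,0,0],[0,0,-0.3,0,0,0],[0,0,-0.36,0,0,0]],
])

```text
clock: 22.1
eef_pos: [520.3, 287.9, 201.8]
tcp_rot: [-3.14, -0.003, -0.042]
contact_force: [2.0, 0.8, -2.4]
opening: 0.108
```

```bash
python3 - <<'E'
from h import *
st();pl(475,-345,200,.143)
g=grab("scene");crop(g,470,225,60,"pics/s16.png",6.6); hole(g,470,240,178)
E
```

```text
22.1 [520.31 287.93 201.83] [-3.14 -0.   -0.04] [ 1.96  0.82 -2.45] 0.108
row [-0.0463, 1.5857, 0.0013, -0.0016, -0.0032, -0.1769] rows 15.2
hole 470.8 238.97 axes [19.64 21.68] thr 138 -> [530.23 255.13 178.  ]
```

View pics/s16.png

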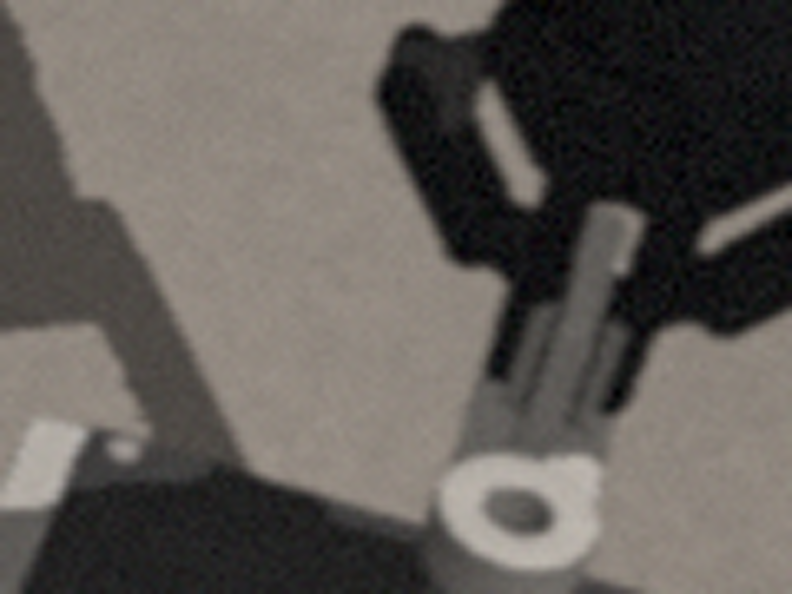

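>>> carry_out([
  [[-0.012,0.51,0,0,0,0],[-0.012,0.51,0,0,0,0],[-0.012,0.51,0,0,0,0],[-0.012,0.51,0,0,0,0],[-0.012,0.51,0,0,0,0]],
])

```text
clock: 22.57
eef_pos: [505.0, 81.7, 197.7]
tcp_rot: [3.141, 0.0, -0.042]
contact_force: [-0.2, 0.1, -1.9]
opening: 0.108
```

>>> carry_out([
  [[-0.012,0.51,0,0,0,-0.1],[-0.012,0.51,0,0,0,-0.1],[-0.012,0.51,0,0,0,-0.1],[-0.012,0.51,0,0,0,-0.1],[-0.012,0.51,0,0,0,-0.1]],
])

```text
clock: 22.98
eef_pos: [491.8, -122.0, 197.8]
tcp_rot: [3.141, -0.0, 0.062]
contact_force: [1.2, 0.3, -2.2]
opening: 0.107
```

```bash
python3 - <<'E'
from h import *
st();pl(475.45,-352,200,.143)
E
```

```text
22.9833 [ 491.76 -122.03  197.77] [ 3.14 -0.    0.06] [ 1.18  0.35 -2.19] 0.107
row [-0.0765, 0.5713, -0.0055, 0.0002, -0.0002, -0.0771] rows 5.5
```

>>> carry_out([
  [[-0.068,0.51,0,0,0,-0.077],[-0.068,0.51,0,0,0,-0.077],[-0.068,0.51,0,0,0,-0.077],[-0.068,0.51,0,0,0,-0.077],[-0.068,0.51,0,0,0,-0.077]],
])

```text
clock: 23.4
eef_pos: [477.3, -327.3, 197.7]
tcp_rot: [3.142, -0.0, 0.143]
contact_force: [1.0, 0.2, -2.5]
opening: 0.116
```

>>> carry_out([
  [[0,0.05,0.05,0,0,0],[0,0.05,0.12,0,0,0],[0,0.05,0.18,0,0,0],[0,0.05,0.18,0,0,0],[0,0.05,0.18,0,0,0]],
])

```text
clock: 23.82
eef_pos: [479.9, -344.3, 124.6]
tcp_rot: [-3.139, 0.002, 0.143]
contact_force: [0.4, -0.2, -1.8]
opening: 0.105
```

>>> carry_out([
  [[0,0,0,0,0,0],[0,0,0,0,0,0],[0,0,0,0,0,0]],
])

```text
clock: 24.07
eef_pos: [482.0, -345.2, 127.4]
tcp_rot: [3.14, -0.002, 0.144]
contact_force: [0.3, -0.1, -1.7]
opening: 0.112
```

```bash
python3 - <<'E'
from h import *
st();pl(475.45,-352,108,.143)
E
```

```text
24.0667 [ 481.95 -345.21  127.35] [ 3.14 -0.    0.14] [ 0.28 -0.09 -1.71] 0.112
row [-0.0186, 0.0144, 0.0484, 0.0018, -0.0019, 0.0006] rows 0.5
```

Target z ≈ 107 leaves the leaf's underside about 4 mm above the bed.

>>> carry_out([
  [[-0.0186,0.0144,0.02,0,0,0],[-0.0186,0.0144,0.04,0,0,0],[-0.0186,0.0144,0.048,0,0,0],[-0.0186,0.0144,0.048,0,0,0],[-0.0186,0.0144,0.048,0,0,0]],
])

```text
clock: 24.48
eef_pos: [474.1, -351.5, 105.9]
tcp_rot: [-3.141, 0.001, 0.143]
contact_force: [0.6, 0.4, -2.8]
opening: 0.106
```

>>> carry_out([
  [[0,0,0,0,0,0],[0,0,0,0,0,0],[0,0,0,0,0,0]],
])

```text
clock: 24.73
eef_pos: [474.6, -351.7, 106.6]
tcp_rot: [3.141, -0.0, 0.143]
contact_force: [1.0, 0.7, -2.5]
opening: 0.107
```

```bash
python3 - <<'E'
from h import *
s=sense();st();z=s["eef_pos"][2]-23; g=grab("scene"); p=proj(g,[518.2,-343,z]); print(p)
hole(g,*p,z); overlay(g,195,195,40,"pics/o17.png",[((518.2,-343.1,60),20,(255,0,0)),((518.2,-343.1,z),8.5,(0,255,0))],clahe=False)
E
```

```text
24.7333 [ 474.6  -351.73  106.6 ] [ 3.14 -0.    0.14] [ 1.04  0.69 -2.49] 0.107
[192.97 194.22]
hole 193.59 194.0 axes [4.44 7.55] thr 137 -> [ 517.02 -342.15   83.6 ]
```

View pics/o17.png

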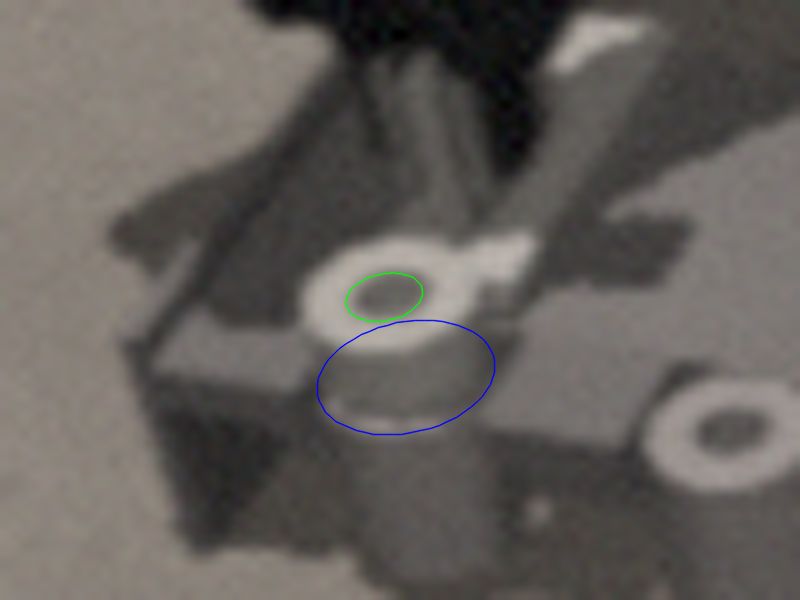

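>>> carry_out([
  [[0.0026,0.0028,0.003,0,0,0],[0.0026,0.0028,0.006,0,0,0],[0.0026,0.0028,0.0085,0,0,0],[0.0026,0.0028,0.0085,0,0,0],[0.0026,0.0028,0.0085,0,0,0]],
])

```text
clock: 25.2
eef_pos: [475.7, -352.8, 103.1]
tcp_rot: [3.141, -0.0, 0.143]
contact_force: [0.3, -0.2, -1.0]
opening: 0.108
```

```bash
python3 - <<'E'
from h import *
s=sense();st();z=80; g=grab("scene"); p=proj(g,[518.2,-343,z]); 
hole(g,*p,z); g=grab("scene");hole(g,*p,z); 
E
```

```text
25.2 [ 475.74 -352.76  103.09] [ 3.14 -0.    0.14] [ 0.25 -0.23 -0.97] 0.108
hole 193.2 195.35 axes [4.45 7.89] thr 137 -> [ 517.96 -343.45   80.  ]
hole 193.2 195.36 axes [4.46 7.77] thr 138 -> [ 518.01 -343.44   80.  ]
```

Within 0.4 mm of the barrel (518.25, −343.1). Release.

>>> carry_out([
  [[0.0005,-0.0008,0.001,0,0,0],[0.0005,-0.0008,0.001,0,0,0],[0.0005,-0.0008,0.001,0,0,0]],
])

```text
clock: 25.55
eef_pos: [475.8, -352.7, 103.1]
tcp_rot: [3.141, -0.0, 0.143]
contact_force: [-2.8, -2.5, 4.6]
opening: 0.104
```

>>> carry_out([
  [[0,0,0,0,0,0],[0,0,0,0,0,0],[0,0,0,0,0,0]],
], hand=0.55)

```text
clock: 25.8
eef_pos: [475.8, -352.1, 102.4]
tcp_rot: [-3.141, -0.0, 0.143]
contact_force: [0.1, 0.1, 0.2]
opening: 0.453
```

>>> carry_out([
  [[0,0,-0.05,0,0,0],[0,0,-0.12,0,0,0],[0,0,-0.22,0,0,0],[0,0,-0.3,0,0,0],[0,0,-0.3,0,0,0]],
])

```text
clock: 26.22
eef_pos: [478.6, -354.2, 229.2]
tcp_rot: [3.135, -0.007, 0.143]
contact_force: [0.6, -0.2, -0.3]
opening: 0.448
```

```bash
python3 - <<'E'
from h import *
s=sense();st();z=80; g=grab("scene"); p=proj(g,[518.2,-343,z]); 
hole(g,*p,z); crop(g,230,190,60,"pics/s18.png",6.6); pl(560.5,-1.5,205,.06)
E
```

```text
26.2167 [ 478.63 -354.21  229.24] [ 3.13 -0.01  0.14] [ 0.6  -0.17 -0.35] 0.448
hole 193.21 195.38 axes [4.49 7.94] thr 138 -> [ 518.07 -343.36   80.  ]
row [0.3303, -0.8416, 0.051, 0.0042, -0.0049, 0.0794] rows 8.7
```

View pics/s18.png

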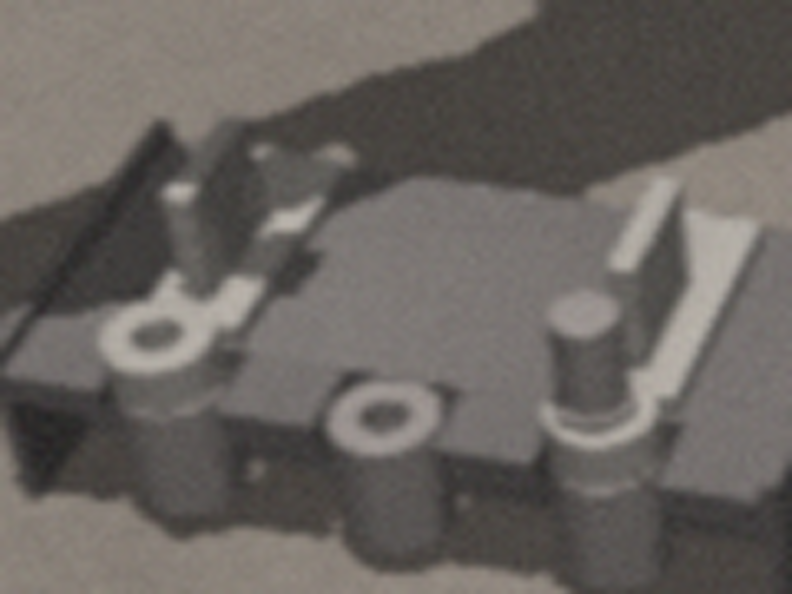

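>>> carry_out([
  [[0.165,-0.42,0,0,0,0],[0.165,-0.42,0,0,0,0],[0.165,-0.42,0,0,0,0],[0.165,-0.42,0,0,0,0],[0.165,-0.42,0,0,0,0]],
])

```text
clock: 26.68
eef_pos: [516.9, -172.0, 221.3]
tcp_rot: [-3.139, 0.001, 0.145]
contact_force: [0.8, -0.7, -0.1]
opening: 0.45
```

>>> carry_out([
  [[0.165,-0.42,0.05,0,0,0.079],[0.165,-0.42,0.05,0,0,0.079],[0.165,-0.42,0.05,0,0,0.079],[0.165,-0.42,0.05,0,0,0.079],[0.165,-0.42,0.05,0,0,0.079]],
])

```text
clock: 27.1
eef_pos: [558.3, 3.6, 200.8]
tcp_rot: [-3.14, 0.002, 0.062]
contact_force: [-0.3, 0.4, 0.1]
opening: 0.451
```

>>> carry_out([
  [[0,0,0.06,0,0,0],[0,0,0.1,0,0,0],[0,0,0.1,0,0,0],[0,0,0.1,0,0,0]],
])

```text
clock: 27.43
eef_pos: [557.3, -0.7, 161.1]
tcp_rot: [-3.141, 0.004, 0.061]
contact_force: [-0.2, 0.0, 0.3]
opening: 0.453
```

```bash
python3 - <<'E'
from h import *
st(); pl(559.8,-0.9,92,.06)
E
```

```text
27.4333 [557.33  -0.75 161.15] [-3.14  0.    0.06] [-0.21  0.01  0.32] 0.453
row [0.0068, 0.0008, 0.1728, -0.0003, 0.0033, 0.0005] rows 1.7
```

>>> carry_out([
  [[0.001,0,0.06,0,0,0],[0.001,0,0.12,0,0,0],[0.001,0,0.172,0,0,0],[0.001,0,0.172,0,0,0],[0.001,0,0.172,0,0,0]],
])

```text
clock: 27.85
eef_pos: [558.7, -1.2, 93.9]
tcp_rot: [-3.141, 0.001, 0.06]
contact_force: [0.1, -0.5, 0.7]
opening: 0.451
```

>>> carry_out([
  [[0,0,0,0,0,0],[0,0,0,0,0,0],[0,0,0,0,0,0],[0,0,0,0,0,0]],
], hand=1, squeeze=40)

```text
clock: 28.18
eef_pos: [560.2, -1.0, 95.5]
tcp_rot: [3.141, -0.003, 0.06]
contact_force: [-0.3, -0.8, 7.2]
opening: 0.268
```

>>> carry_out([
  [[0,0,-0.05,0,0,0],[0,0,-0.12,0,0,0],[0,0,-0.22,0,0,0],[0,0,-0.29,0,0,0],[0,0,-0.29,0,0,0]],
])

```text
clock: 28.6
eef_pos: [562.3, -0.9, 216.5]
tcp_rot: [3.141, -0.01, 0.06]
contact_force: [1.4, 0.3, -0.9]
opening: 0.265
```

```bash
python3 - <<'E'
from h import *
st(); pl(521,-346.2,205,.143)
E
```

```text
28.6 [562.28  -0.88 216.51] [ 3.14 -0.01  0.06] [ 1.4   0.35 -0.92] 0.265
row [-0.1554, 0.8555, 0.0277, 0.001, -0.0097, -0.0789] rows 8.3
```

>>> carry_out([
  [[-0.078,0.428,0,0,0,0],[-0.078,0.428,0,0,0,0],[-0.078,0.428,0,0,0,0],[-0.078,0.428,0,0,0,0],[-0.078,0.428,0,0,0,0]],
])

```text
clock: 29.02
eef_pos: [537.2, -178.8, 209.9]
tcp_rot: [3.139, -0.0, 0.058]
contact_force: [0.6, 0.0, -1.7]
opening: 0.272
```

>>> carry_out([
  [[-0.078,0.428,0.0,0,0,-0.079],[-0.078,0.428,0.0,0,0,-0.079],[-0.078,0.428,0.0,0,0,-0.079],[-0.078,0.428,0,0,0,-0.079],[-0.078,0.428,0,0,0,-0.079]],
])

```text
clock: 29.43
eef_pos: [516.3, -351.9, 209.8]
tcp_rot: [3.139, -0.0, 0.14]
contact_force: [-0.2, 0.1, -0.7]
opening: 0.264
```

>>> carry_out([
  [[0,0,0.0,0,0,0],[0,0,0,0,0,0],[0,0,0,0,0,0]],
])

```text
clock: 29.68
eef_pos: [517.2, -345.0, 209.5]
tcp_rot: [-3.141, 0.0, 0.143]
contact_force: [0.3, 0.4, -0.3]
opening: 0.264
```

```bash
python3 - <<'E'
from h import *
st(); pl(519.9,-345.9,196,.143)
E
```

```text
29.6833 [ 517.19 -345.    209.5 ] [-3.14  0.    0.14] [ 0.29  0.37 -0.32] 0.264
row [0.0064, 0.0032, 0.0337, -0.001, 0.0004, 0.0005] rows 0.3
```

>>> carry_out([
  [[0.0064,0.003,0.015,0,0,0],[0.0064,0.003,0.03,0,0,0],[0.0064,0.003,0.03,0,0,0],[0.0064,0.003,0.03,0,0,0],[0.0064,0.003,0.03,0,0,0]],
])

```text
clock: 30.1
eef_pos: [520.1, -346.8, 197.6]
tcp_rot: [-3.141, 0.0, 0.144]
contact_force: [-0.0, -0.7, -0.5]
opening: 0.266
```

```bash
python3 - <<'E'
from h import *
g=grab("scene"); s=sense(); st(); z=s["eef_pos"][2]-35.5
x,y=s["eef_pos"][0]-1.6,s["eef_pos"][1]+2.7
b=(518.1,-343.3,80)
C=[((x,y,z),14,(0,255,255)),((x,y,z),7,(0,255,0)),((x,y,z-43),7,(0,255,0)),((x,y,z-55),3,(0,0,255)),(b,20,(255,0,0)),(b,8.5,(255,0,0))]
overlay(g,195,180,40,"pics/o19.png",C); print(x,y,z)
E
```

```text
30.15 [ 520.11 -346.98  197.8 ] [-3.14  0.    0.14] [ 0.24  0.3  -1.12] 0.266
518.5125854177335 -344.278724801258 162.30224981965267
```

View pics/o19.png

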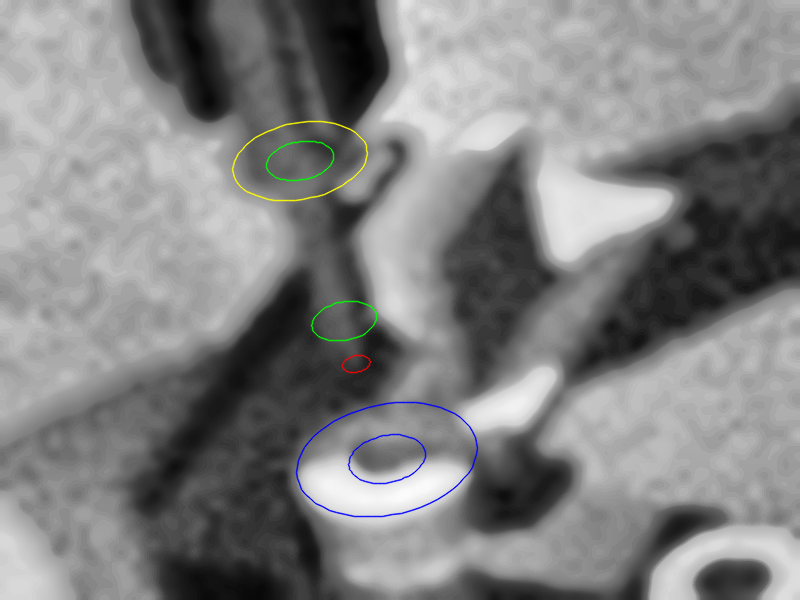

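>>> carry_out([
  [[-0.0006,-0.0026,0.02,0,0,0],[-0.0006,-0.0026,0.05,0,0,0],[-0.0006,-0.0026,0.075,0,0,0],[-0.0006,-0.0026,0.09,0,0,0],[-0.0006,-0.0026,0.09,0,0,0]],
])

```text
clock: 30.57
eef_pos: [518.5, -345.6, 159.4]
tcp_rot: [-3.139, 0.003, 0.143]
contact_force: [-0.1, 0.3, -1.7]
opening: 0.266
```

```bash
python3 - <<'E'
from h import *
g=grab("scene"); s=sense(); st(); z=s["eef_pos"][2]-35.5
x,y=s["eef_pos"][0]-1.6,s["eef_pos"][1]+2.7
b=(518.1,-343.3,80)
C=[((x,y,z),14,(0,255,255)),((x,y,z),7,(0,255,0)),(b,20,(255,0,0)),(b,8.5,(255,0,0))]
overlay(g,195,180,40,"pics/o20.png",C); print(x,y,z)
E
```

```text
30.6167 [ 518.94 -345.88  160.41] [-3.14  0.    0.14] [ 0.52 -0.42 -1.33] 0.267
517.3361606294034 -343.1795380387127 124.91011374665337
```

View pics/o20.png

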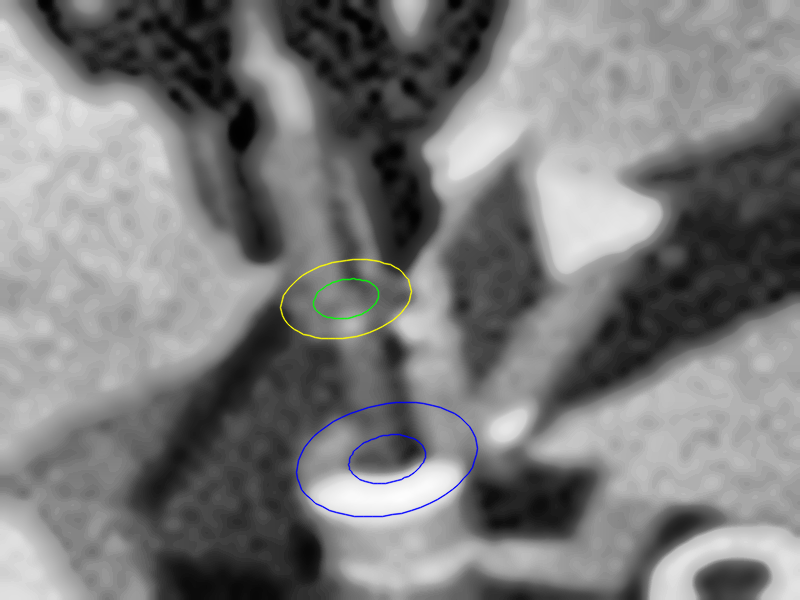

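>>> carry_out([
  [[0.0005,0,0.02,0,0,0],[0.0005,0,0.045,0,0,0],[0.0005,0,0.07,0,0,0],[0.0005,0,0.09,0,0,0],[0.0005,0,0.1,0,0,0]],
])

```text
clock: 31.03
eef_pos: [519.1, -345.8, 120.0]
tcp_rot: [-3.14, 0.002, 0.143]
contact_force: [0.4, -0.3, -1.5]
opening: 0.263
```

>>> carry_out([
  [[0.0,0,0.006,0,0,0],[0.0,0,0.01,0,0,0],[0,0,0.013,0,0,0],[0,0,0.013,0,0,0]],
])

```text
clock: 31.37
eef_pos: [519.9, -346.3, 116.7]
tcp_rot: [3.141, -0.0, 0.143]
contact_force: [-0.0, -0.1, -1.2]
opening: 0.263
```

>>> carry_out([
  [[0.0,0,0.003,0,0,0],[0.0,0,0.004,0,0,0],[0,0,0.004,0,0,0]],
])

```text
clock: 31.62
eef_pos: [520.1, -346.4, 115.6]
tcp_rot: [3.141, -0.001, 0.143]
contact_force: [-0.3, 0.0, 2.3]
opening: 0.268
```

>>> carry_out([
  [[0,0,0,0,0,0],[0,0,0,0,0,0],[0,0,0,0,0,0]],
], hand=0.5)

```text
clock: 31.87
eef_pos: [519.8, -346.2, 115.1]
tcp_rot: [3.141, -0.0, 0.143]
contact_force: [0.1, -0.0, 0.9]
opening: 0.5
```

>>> carry_out([
  [[0,0,-0.05,0,0,0],[0,0,-0.12,0,0,0],[0,0,-0.22,0,0,0],[0,0,-0.29,0,0,0],[0,0,-0.29,0,0,0]],
])

```text
clock: 32.28
eef_pos: [522.5, -348.0, 237.6]
tcp_rot: [3.135, -0.007, 0.143]
contact_force: [1.1, -1.8, 1.2]
opening: 0.501
```

```bash
python3 - <<'E'
from h import *
st(); g=grab("scene"); crop(g,230,190,60,"pics/s21.png",6.6);cv2.imwrite("pics/s21f.png",g["img"][:,:,::-1])
E
```

```text
32.2833 [ 522.45 -348.03  237.57] [ 3.14 -0.01  0.14] [ 1.09 -1.77  1.24] 0.501
```

View pics/s21.png

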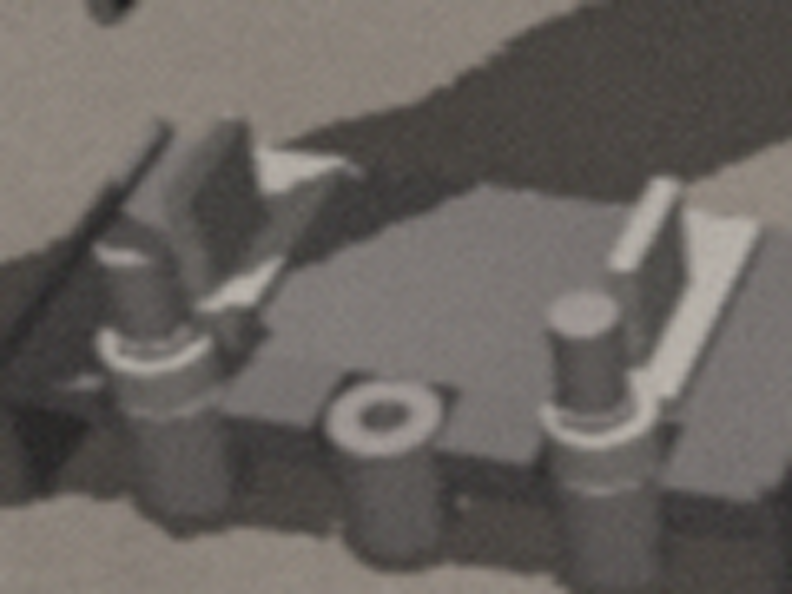

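View pics/s21f.png

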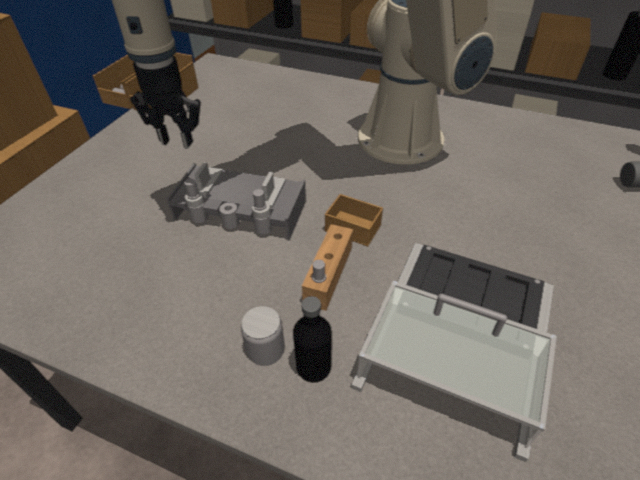

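```bash
python3 - <<'E'
from h import *
st(); pl(638,278,235,1.525)
E
```

```text
32.3333 [ 521.45 -347.34  234.67] [ 3.14 -0.    0.14] [-0.56 -0.26 -0.8 ] 0.504
row [0.5112, -1.5058, -0.0049, 0.0067, -0.001, -1.3197] rows 15.3
```

>>> carry_out([
  [[0.167,-0.49,0,0,0,0],[0.167,-0.49,0,0,0,0],[0.167,-0.49,0,0,0,0],[0.167,-0.49,0,0,0,0],[0.167,-0.49,0,0,0,0]],
])

```text
clock: 32.75
eef_pos: [557.2, -140.7, 229.7]
tcp_rot: [-3.141, 0.002, 0.143]
contact_force: [0.0, -0.2, -0.1]
opening: 0.5
```

>>> carry_out([
  [[0.167,-0.49,0,0,0,-0.58],[0.167,-0.49,0,0,0,-0.58],[0.167,-0.49,0,0,0,-0.58],[0.167,-0.49,0,0,0,-0.58],[0.167,-0.49,0,0,0,-0.58]],
])

```text
clock: 33.17
eef_pos: [595.4, 63.0, 229.6]
tcp_rot: [-3.14, 0.001, 0.757]
contact_force: [0.7, 0.0, -0.0]
opening: 0.502
```

```bash
python3 - <<'E'
from h import *
st(); pl(638,278,235,1.525)
E
```

```text
33.1667 [595.42  62.96 229.63] [-3.14  0.    0.76] [ 0.66  0.04 -0.01] 0.502
row [0.4465, -0.3178, -0.0137, -0.0016, 0.0009, -0.7335] rows 6.1
```

>>> carry_out([
  [[0.446,-0.316,0,0,0,-0.58],[0.446,-0.316,0,0,0,-0.58],[0.446,-0.316,0,0,0,-0.58],[0.446,-0.316,0,0,0,-0.58],[0.446,-0.316,0,0,0,-0.58]],
])

```text
clock: 33.58
eef_pos: [637.7, 266.7, 229.3]
tcp_rot: [-3.14, 0.001, 1.364]
contact_force: [0.8, 0.7, 0.5]
opening: 0.5
```

```bash
python3 - <<'E'
from h import *
st(); pl(638,278,200,1.525)
E
```

```text
33.5833 [637.69 266.73 229.31] [-3.14  0.    1.36] [0.77 0.68 0.51] 0.5
row [0.0278, -0.0049, 0.0732, -0.0017, 0.001, -0.1534] rows 1.3
```

>>> carry_out([
  [[0.015,-0.003,0.05,0,0,-0.1],[0.015,-0.003,0.07,0,0,-0.153],[0.015,-0.003,0.07,0,0,-0.153],[0.015,-0.003,0.07,0,0,-0.153],[0.015,-0.003,0.07,0,0,-0.153]],
])

```text
clock: 34.0
eef_pos: [638.4, 270.5, 202.9]
tcp_rot: [-3.141, 0.0, 1.515]
contact_force: [-0.3, 0.2, -0.9]
opening: 0.5
```

```bash
python3 - <<'E'
from h import *
st(); pl(638,278,136,1.525)
g=grab("scene"); crop(g,470,270,60,"pics/s22.png",6.6)
E
```

```text
34.0 [638.43 270.46 202.87] [-3.14  0.    1.52] [-0.32  0.17 -0.92] 0.5
row [0.0188, -0.0021, 0.1672, -0.0004, 0.0002, -0.0092] rows 1.6
```

View pics/s22.png

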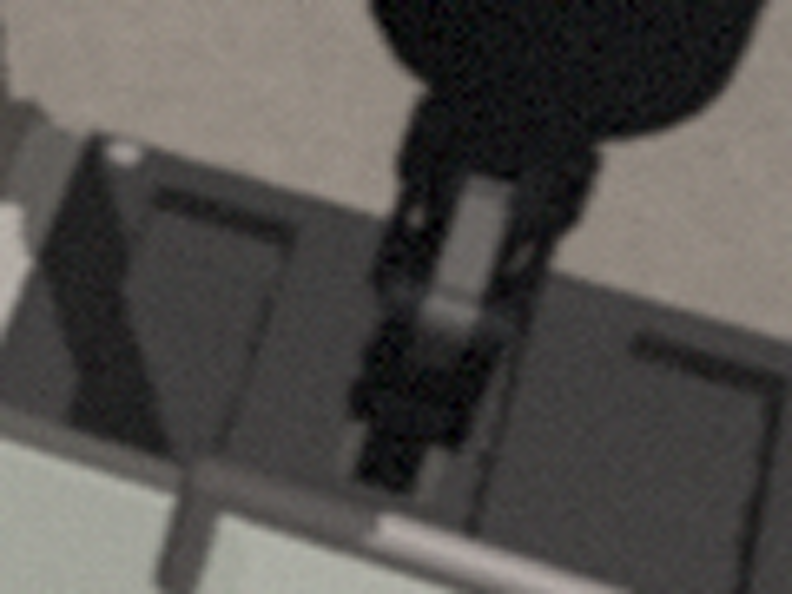

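>>> carry_out([
  [[0.015,0,0.06,0,0,0],[0.015,0,0.12,0,0,0],[0.015,0,0.167,0,0,0],[0.015,0,0.167,0,0,0]],
])

```text
clock: 34.38
eef_pos: [637.0, 275.4, 133.0]
tcp_rot: [-3.137, 0.002, 1.516]
contact_force: [-1.6, -1.2, -0.9]
opening: 0.498
```

>>> carry_out([
  [[0,0,0,0,0,0],[0,0,0,0,0,0],[0,0,0,0,0,0],[0,0,0,0,0,0]],
], hand=1, squeeze=30)

```text
clock: 34.72
eef_pos: [637.4, 277.1, 138.1]
tcp_rot: [-3.139, -0.0, 1.517]
contact_force: [-8.9, 0.1, 5.9]
opening: 0.128
```

>>> carry_out([
  [[0,-0.06,0,0,0,0],[0,-0.13,0,0,0,0],[0,-0.2,0,0,0,0],[0,-0.27,0,0,0,0],[0,-0.34,0,0,0,0]],
])

```text
clock: 35.13
eef_pos: [503.5, 283.0, 138.2]
tcp_rot: [3.138, 0.001, 1.518]
contact_force: [3.6, -7.5, 2.8]
opening: 0.127
```

>>> carry_out([
  [[0,-0.02,0,0,0,0],[0,-0.035,0,0,0,0],[0,-0.045,0,0,0,0],[0,-0.045,0,0,0,0]],
])

```text
clock: 35.47
eef_pos: [484.8, 283.9, 138.2]
tcp_rot: [3.14, 0.001, 1.519]
contact_force: [-1.4, -10.2, 6.7]
opening: 0.126
```

>>> carry_out([
  [[0,-0.015,0,0,0,0],[0,-0.028,0,0,0,0],[0,-0.035,0,0,0,0],[0,-0.035,0,0,0,0]],
])

```text
clock: 35.8
eef_pos: [471.3, 284.5, 138.2]
tcp_rot: [3.14, 0.002, 1.518]
contact_force: [-1.7, -9.6, 6.0]
opening: 0.125
```

>>> carry_out([
  [[0,-0.006,0,0,0,0],[0,-0.01,0,0,0,0],[0,-0.01,0,0,0,0]],
])

```text
clock: 36.05
eef_pos: [467.8, 284.6, 138.2]
tcp_rot: [3.139, 0.002, 1.518]
contact_force: [0.5, -10.6, 4.9]
opening: 0.126
```

>>> carry_out([
  [[0,-0.005,0,0,0,0],[0,-0.01,0,0,0,0],[0,-0.01,0,0,0,0]],
])

```text
clock: 36.3
eef_pos: [467.2, 284.7, 138.3]
tcp_rot: [3.133, 0.001, 1.52]
contact_force: [15.6, -14.5, -5.3]
opening: 0.125
```

>>> carry_out([
  [[0,-0.004,0,0,0,0],[0,-0.006,0,0,0,0],[0,-0.006,0,0,0,0]],
])

```text
clock: 36.55
eef_pos: [467.0, 284.8, 138.4]
tcp_rot: [3.129, 0.0, 1.52]
contact_force: [26.3, -17.3, -11.5]
opening: 0.127
```

>>> carry_out([
  [[0,0.007,0,0,0,0],[0,0.007,0,0,0,0]],
])

```text
clock: 36.72
eef_pos: [467.3, 284.8, 138.3]
tcp_rot: [3.135, 0.001, 1.518]
contact_force: [12.6, -13.5, -2.1]
opening: 0.128
```

>>> carry_out([
  [[0,0,0,0,0,0],[0,0,0,0,0,0],[0,0,0,0,0,0]],
], hand=0.5)

```text
clock: 36.97
eef_pos: [464.0, 286.6, 137.5]
tcp_rot: [3.14, -0.001, 1.517]
contact_force: [0.2, 0.4, -0.8]
opening: 0.498
```

>>> carry_out([
  [[0,0,-0.08,0,0,0],[0,0,-0.17,0,0,0],[0,0,-0.27,0,0,0],[0,0,-0.35,0,0,0],[0,0,-0.35,0,0,0]],
])

```text
clock: 37.38
eef_pos: [466.1, 288.3, 283.8]
tcp_rot: [3.132, -0.007, 1.518]
contact_force: [0.6, 0.5, -0.1]
opening: 0.502
```

>>> carry_out([
  [[-0.5,0,0,0,0,0],[-0.5,0,0,0,0,0],[-0.5,0,0,0,0,0],[-0.5,0,0,0,0,0],[-0.5,0,0,0,0,0]],
])

```text
clock: 37.8
eef_pos: [452.1, 84.5, 276.6]
tcp_rot: [3.141, 0.0, 1.519]
contact_force: [0.8, 0.0, -0.1]
opening: 0.498
```

```bash
python3 - <<'E'
from h import *
st(); g=grab("scene"); crop(g,230,190,60,"pics/s23.png",6.6);cv2.imwrite("pics/s23f.png",g["img"][:,:,::-1])
f=grab("top");cv2.imwrite("pics/t23.png",f["img"][:,:,::-1])
for n in("scene","top"):
  for k in["hood_handle","leaf1","leaf1_eye","pin1"]:
    print(n,k,[([round(float(v)) for v in d["point"]],round(d["confidence"],2)) for d in nets.tip_of(k,n)][:4])
E
```

```text
37.8 [452.11  84.55 276.65] [3.14 0.   1.52] [ 0.84  0.05 -0.05] 0.498
scene hood_handle [([469, 293, 132], 0.58)]
scene leaf1 [([450, -195, 61], 0.76), ([474, -360, 60], 0.76), ([768, -38, 2], 0.43)]
scene leaf1_eye [([466, 290, 133], 0.74), ([489, -191, 60], 0.7)]
scene pin1 [([506, -268, 58], 0.66), ([492, -186, 80], 0.63), ([618, -2, 60], 0.55), ([518, -348, 81], 0.47)]
top hood_handle [([472, 289, 134], 0.96)]
top leaf1 [([471, -353, 56], 0.78), ([446, -195, 62], 0.56), ([520, -345, 82], 0.2)]
top leaf1_eye [([492, -186, 54], 0.95)]
top pin1 [([518, -345, 79], 0.67), ([497, -189, 79], 0.6)]
```

View pics/s23.png

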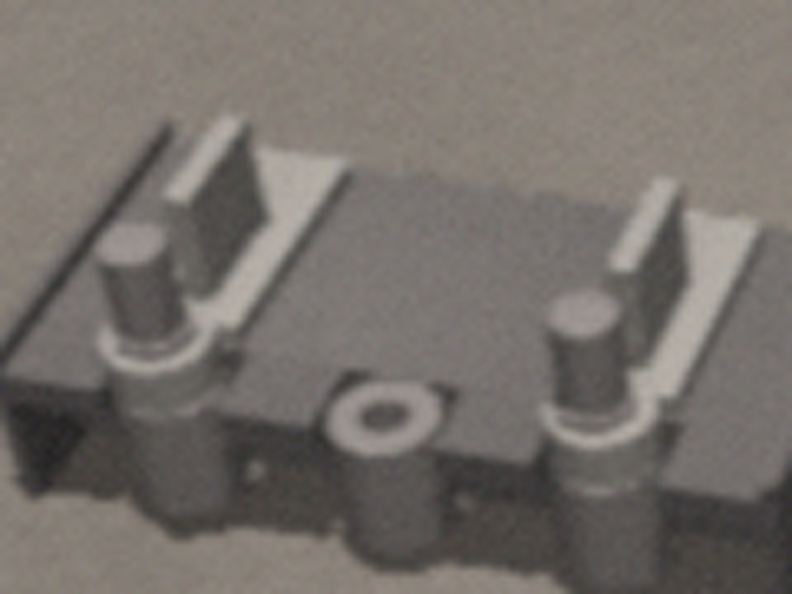

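View pics/s23f.png

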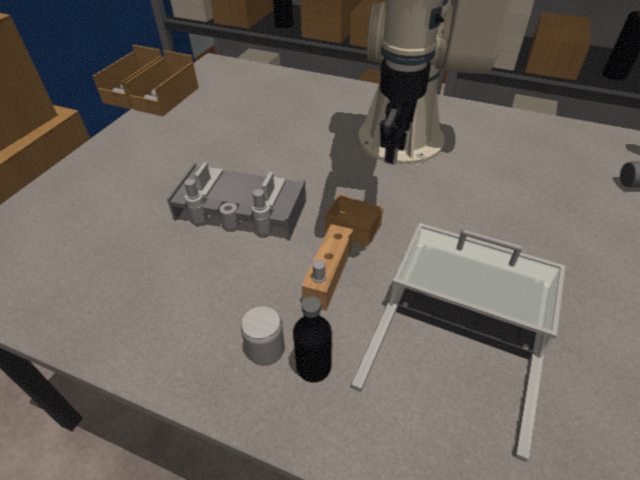

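View pics/t23.png

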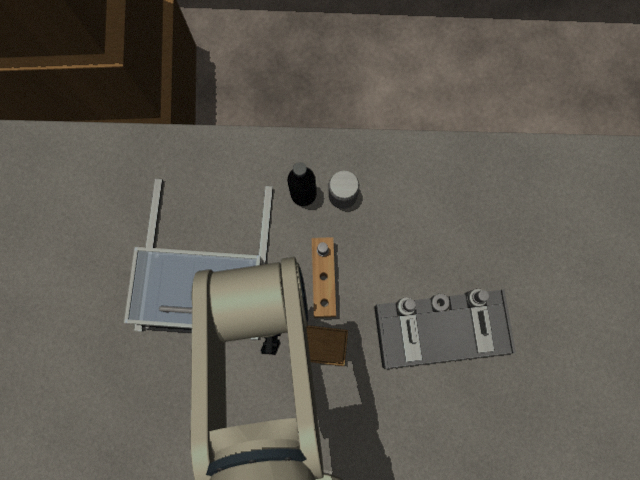

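```bash
python3 - <<'E'
from h import *
g=grab("scene"); f=grab("top")
a=cv2.imread("pics/scene0.png",0).astype(np.float32); b=cv2.cvtColor(g["img"],cv2.COLOR_RGB2GRAY).astype(np.float32)
sl=(slice(228,262),slice(455,525))
print("scene shift px",cv2.phaseCorrelate(a[sl],b[sl],cv2.createHanningWindow((70,34),cv2.CV_32F)))
print("px per -7.7mm",proj(g,[467.1,285,132])-proj(g,[474.8,285,132]))
st()
E
```

```text
scene shift px ((0.4410044044416921, -1.1558361582738605), 0.9509217290230739)
px per -7.7mm [ 0.61 -2.73]
38.4 [452.86  87.22 276.1 ] [-3.14 -0.    1.52] [-0.73  0.69 -0.24] 0.498
```

```bash
python3 - <<'E'
from h import *
g=grab("scene"); K=8
a=cv2.imread("pics/scene0.png",0); b=cv2.cvtColor(g["img"],cv2.COLOR_RGB2GRAY)
up=lambda im:cv2.resize(im,None,fx=K,fy=K,interpolation=cv2.INTER_CUBIC)
def sh(a,b,x0,y0,x1,y1,m=6):
    t=up(a[y0-m:y1+m,x0-m:x1+m])[m*K:-m*K,m*K:-m*K]; s=up(b[y0-m:y1+m,x0-m:x1+m]); r=cv2.matchTemplate(s,t,cv2.TM_CCOEFF_NORMED); _,v,_,p=cv2.minMaxLoc(r); return np.array(p)/K-m,round(v,3)
for bx in[(455,230,470,256),(508,246,522,270),(470,232,510,252),(395,270,420,300),(540,310,566,340),(535,255,568,275)]: print(bx,sh(a,b,*bx))
for X in([474,285,132],[600,420,88],[440,290,88]): print(proj(g,np.array(X)-[7.7,-.3,0])-proj(g,X))
cv2.imwrite("pics/cmp.png",np.vstack([cv2.resize(im[215:295,390:575],None,fx=4,fy=3.6,interpolation=cv2.INTER_CUBIC) for im in(a,b)]))
E
```

```text
(455, 230, 470, 256) (array([ 0.38, -1.12]), 0.995)
(508, 246, 522, 270) (array([ 0.25, -1.12]), 0.995)
(470, 232, 510, 252) (array([ 0.88, -1.  ]), 0.994)
(395, 270, 420, 300) (array([ 0.62, -1.38]), 0.992)
(540, 310, 566, 340) (array([ 0.25, -1.62]), 0.988)
(535, 255, 568, 275) (array([ 0.12, -1.25]), 0.992)
[ 0.77 -2.68]
[ 0.45 -3.55]
[ 0.73 -2.55]
```

View pics/cmp.png

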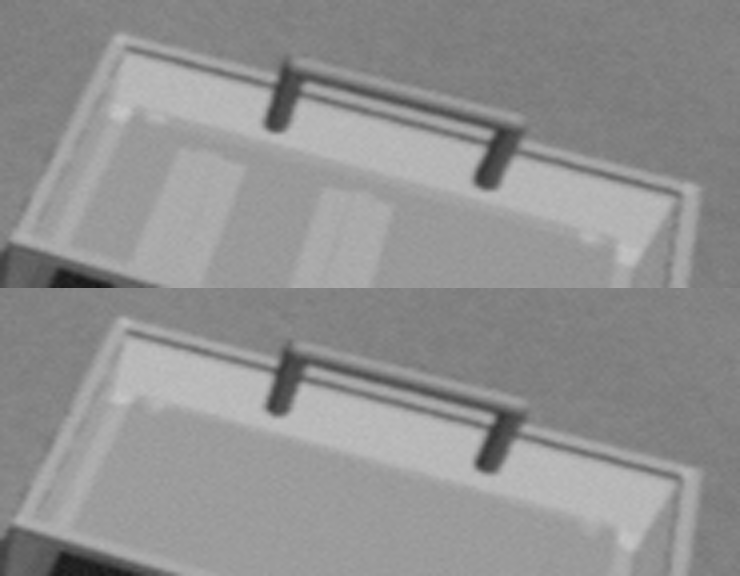

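```bash
python3 - <<'E'
from h import *
g=grab("scene"); K=8
b=cv2.cvtColor(g["img"],cv2.COLOR_RGB2GRAY); c=cv2.imread("pics/s14f.png",0); a=cv2.imread("pics/scene0.png",0); d=cv2.imread("pics/s2.png",0)
for n,im in(("init",a),("now",b),("open",d),("open14",c)):
    cv2.imwrite(f"pics/h_{n}.png",cv2.resize(im[(225 if n in("init","now") else 285):(275 if n in("init","now") else 340),(445 if n in("init","now") else 425):(530 if n in("init","now") else 515)],None,fx=8,fy=8,interpolation=cv2.INTER_CUBIC))
E
cd pics; python3 -c "
import cv2,numpy as np
a=cv2.imread('h_now.png');b=cv2.imread('h_open.png');cv2.imwrite('hh.png',cv2.resize(np.hstack([cv2.copyMakeBorder(a,0,440-a.shape[0],0,0,0),b]),None,fx=.57,fy=.57))"
```

```text
(no output)
```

View pics/h_now.png

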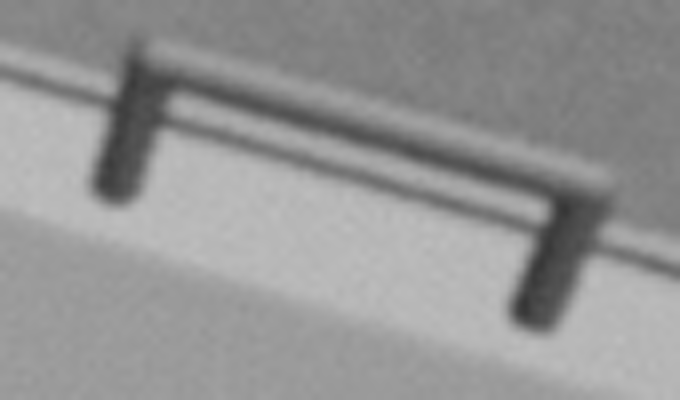

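View pics/h_open.png

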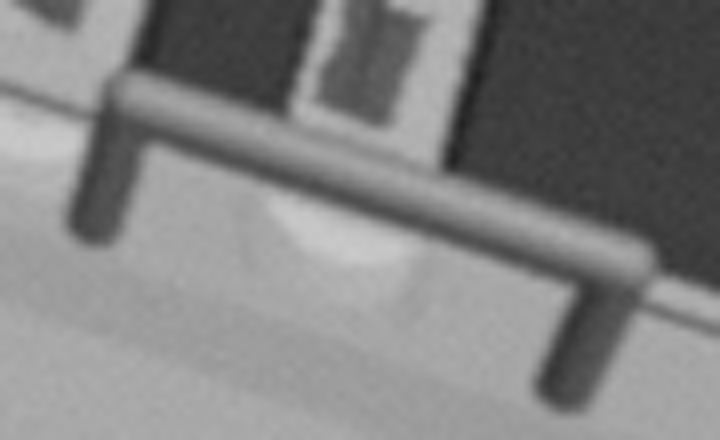

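```bash
python3 - <<'E'
from h import *
g=grab("scene")
w=lambda x,y,u,v:toz(g,u+(x+.5)/8-.5,v+(y+.5)/8-.5,88)
for n,p in(("L",((113,192),(92,234))),("R",((532,320),(562,400)))):
    a=w(*p[0],445,225);b=w(*p[1],425,285);print(n,a,b,np.linalg.norm(b-a))
E
```

```text
L [468.58 241.66  88.  ] [638.99 234.47  88.  ] 170.56799771668204
R [473.45 341.46  88.  ] [643.71 334.01  88.  ] 170.425436141324
```

```bash
python3 - <<'E'
from h import *
st(); print(r.sign_off())
E
```

```text
38.55 [452.84  86.8  276.13] [-3.14  0.    1.52] [-0.13  0.22 -0.33] 0.5
the job is handed in; nothing more can be done
None
```

I opened the hood to its stop and found two leaves in the die; the third cavity was empty. I laid one leaf on each outer barrel, put a pin through each, pushed the hood shut to its stop and handed in at 38.6 s.

- **Leaves and pins:** just before its pin went in, each eye measured within about 0.6 mm of its barrel axis. The final pictures show both leaves flat with their tails straight back, and both pin collars seated on the eyes.
- **Hood:** I measured 170.4–170.6 mm of travel between fully open and where it is now, which matches the 170 mm stroke. A first comparison with the opening picture showed only about 3 mm of movement where the gripper readings implied about 8 mm. I take this to mean the first grip pulled the hood slightly before it was opened.
- **Left alone:** the third pin is still in the rack. The bottle, tin and carton look unmoved, and the arm was clear of everything at hand-in. No leaf was seen to be knocked aside during the run.
- **Detector disagreements:** in the last check, the scene camera's detector wrongly reported a "pin" at the empty middle barrel and an "eye" at the hood handle. The pictures show neither, so I disregarded both.

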